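Fit up a machine foot for tacking

ROBOT

A 6-joint arm with a two-finger parallel gripper is mounted at the origin on the work surface. World frame = base frame: x ahead of the robot, y to its left, z up, the work surface at z = 0. Lengths are in m, angles in degrees, forces in N, time in s.
With the tool pointing down it reaches from about 0.375 to 0.825 m from the base axis. Payload 5.5 kg.
Tool frame: the origin (TCP) lies midway between the tips of the shut fingers; the grasp point (between the pads) lies bot.tcp_to_grasp behind it (bot.tcp_to_grasp is the distance from the TCP to the grasp point, in m); x points along the fingers, y is the direction in which the jaws open and shut, and the axes are right-handed (so a half turn about x gives the same grasp; the last joint's range is limited). The gripper opens to 85 mm and grips with 20 to 120 N. Pads are 22 mm wide; open, the fingers measure 114 mm over their backs; the gripper's body (76 mm by 85 mm) begins 54 mm behind the grasp point. The pads swing forward as they close: fully open they stand 13 mm farther back than shut.
Start: joints at [65.26, 17.962, -2.699, 69.339, 0, 90], TCP at [0.251, 0.545, 0.231] pointing down, gripper open.
Joint ranges: [-152.73, 152.73], [-39.44, 99.34], [-58.76, 71.6], [-118.89, 123.64], [-81.53, 83.1], [-180, 180]. Speed limits (degrees/s): [136.94, 136.94, 172.46, 180, 180, 180].

INTERFACE

Orientations are given as [roll, pitch, yaw] about the fixed x, y, z axes, in that order (R = Rz(yaw) Ry(pitch) Rx(roll)).
In Python, from rig import bot gives the robot as it stands. The module is installed in compiled form; this text tells all that it offers.
- The arm moves only by the tool servo_tool, never from a script. Its argument "targets" is a list of rows, each a list of 5 numbers: the shift along the tool's x, y, z in m, then the turn about the tool's x in rad, then the closure, from -1 (fully open) to 1 (shut). A call has exactly 5 rows; each row is the pose to reach, as a shift and turn from the pose commanded when the call began, along the tool's axes at that moment; what a row does not reach only later rows make up. A row lasts 1/10 s, in which the tool goes at most 50 mm and 8.59 degrees, less where a joint would pass 70% of its speed; a pose out of reach is approached as far as the arm can. A call with a gripper value outside its range is refused whole. The fingers move at their own pace and stop on an object; "newtons" is the grip in N (left out, the last holds). Time passes only in rows, so rows that repeat a pose let the fingers close, or fill a call up. It gives the time, the measured TCP pose, the force and the opening at its end, in the units of the state.
- bot.observe(): the state, without advancing time (a new reading comes with each control period).
- bot.grab_frame(name): name is "scene" or "top" or "wrist"; returns the picture (420x560x3 uint8, red, green, blue); there is no depth.
- bot.camera_model(name): a dict with "camera_matrix" (3x3 intrinsics, pixels), "dist" ([k1, k2, p1, p2, k3] as OpenCV has them; the pictures are not rectified), "rvec" (rotation vector, rad) and "tvec" (3), from world to camera coordinates, as OpenCV has them. Camera axes: x right, y down, z forward; pixel columns grow to the right and rows downward; lengths in m; the calibration is good to about 2 mm. A picture is of the moment at which its call begins: read the wrist's pose just before it. camera_model takes no time and is no camera call; for the wrist camera it gives the pose at the moment of the call.
- bot.sign_off(): hands the job in, once; it reports no verdict.
The state is a dict: "clock": time; "joint_positions": joint angles; "qvel": joint speeds; "joint_torque": joint torques, N m; "ee_pos": TCP position; "tool_rot": TCP orientation; "wrist_force": force on the tool from outside, world axes, zero at the start; "torque": the same for the moment, N m; "gripper_width": finger opening in m.
Only numpy, scipy, OpenCV 4.12 (cv2) and the standard library are available. Lean on these libraries where they do the work, as an engineer would, in place of code of your own. Each camera call takes 0.05 s, during which the arm holds its last target.

TASK

Fit up this machine foot on the bolted-down base plate, ready for tacking: first stand the square post upright on its marked outline, square to the plate. Then stand the two gussets on the plate with their upright edges butted against the middle of the post's faces, in line with the plate's length: the long red gusset on the bolt side, the steep blue one on the opposite, short side. Last lay the yellow cap plate, boss up, centred and square on top of the post, and leave the other things on the bench where they are.

Things in the scene. Friction and masses are not known exactly. Their poses are not given: they have to be found in the camera images.
- base_plate: Bright steel base plate lying flat, fixed to the bench, 240 (x) x 120 (y) x 12 thick mm. Origin: centre of its underside; x runs along its length, z up. Two black hex bolts (21 mm washers, standing 8.5 mm above the plate) sit near the +x end, at x = +98, y = +-42 mm. Red marked lines on its top frame the 50 x 50 mm place of the post, whose centre is at x = -45, y = 0 mm, so the plate runs 50 mm past the post at the -x end and 140 mm past it towards the bolts.
- post: Stub of bright square steel tube, 50 x 50 mm outside, 65 mm tall, 4 mm wall, open at both ends, 0.37 kg, standing upright; loose, it slides if pushed with a few newtons. Origin: centre of its lower end; x and y square to its faces, z up.
- long_gusset: Long low stiffener plate in red primer, 12 mm thick (y), standing on its 95 mm base (x). Its upright edge, 45 mm tall, is at the -x end (x = -47.5 mm); the top is level for 20 mm from there and then slopes down to a 12 mm high toe at the +x end. 0.28 kg, balance point at x = -9 mm. Origin: middle of the base, on its underside; z up.
- steep_gusset: Short steep stiffener plate in blue primer, 12 mm thick (y), standing on its 40 mm base (x). Its upright edge, 55 mm tall, is at the -x end (x = -20 mm); the top is level for 15 mm from there and then slopes down to a 12 mm high toe at the +x end. 0.16 kg. Origin: middle of the base, on its underside; z up.
- cap: Cap plate, yellow, 60 x 60 x 10 mm, with a round bright steel boss 28 mm in diameter and 30 mm tall standing in the middle of its top (overall height 40 mm), 0.43 kg, lying boss up. Origin: centre of its underside; x and y square to its edges, z up.
- paste_tin: Bystander: round tin with a green label, 72 mm in diameter, 55 mm tall, standing loose. Origin: centre of its underside. Not to be disturbed.
- wire_brush: Bystander: loose wire brush with a wooden handle, 240 mm long (x), 26 mm wide, 36 mm high, lying bristles up. Origin: middle of its underside. Not to be disturbed.
- magnet_square: Bystander: orange triangular welding magnet lying flat, about 90 x 90 x 16 mm, loose. Origin: on its underside, near its middle. Not to be disturbed.
There are look-alikes about, which are no part of the job. What is shaped like the post but purple is not meant.

How it is judged:
By the outcome, as a careful person would: the job done as asked, in the order asked, and still so for the second after the job is handed in, with the robot touching nothing.
It also fails if it takes over 125 s, if anything falls off the work surface, if the arm or the gripper's body presses on something with over 40 N, if the wrist force passes 120 N, or if a joint passes its speed limit or range.

## Working session

There is one attempt and no reset: what is moved stays moved. The work goes in short steps, Python scripts to look and compute and a tool call to move; the robot and the scene stay as the last step left them, time stands still between calls to the robot, and variables do not carry over. Pictures are saved under pics/ and viewed, and the job is handed in when it is done.

Besides the shell and the picture viewer there is one more tool, called after "Request:" as a command line: name --pt "numbers of a row" for each row, then --argument value for the rest. servo_tool: Moves the arm, as the interface text tells. Its arguments: {"type":"object","properties":{"targets":{"type":"array"},"newtons":{"type":"number"}},"required":["targets"]}

```bash
mkdir -p pics; ls; cat > h.py <<'E'
import cv2,numpy as np
from rig import bot
def grab(n,f):
    cm=bot.camera_model(n); im=np.array(bot.grab_frame(n)); cv2.imwrite(f'pics/{f}.png',cv2.cvtColor(im,cv2.COLOR_RGB2BGR))
    np.savez(f'pics/{f}.npz',im=im,K=np.array(cm['camera_matrix'],float),d=np.array(cm['dist'],float),r=np.array(cm['rvec'],float),t=np.array(cm['tvec'],float))
    return im
class Cam:
    def __init__(s,f):
        z=np.load(f'pics/{f}.npz'); s.im=z['im'];s.K=z['K'];s.d=z['d'];s.r=z['r'].reshape(3,1);s.t=z['t'].reshape(3)
        s.R=cv2.Rodrigues(s.r)[0]; s.c=-s.R.T@s.t
    def ray(s,uv):
        p=cv2.undistortPoints(np.array(uv,float).reshape(-1,1,2),s.K,s.d).reshape(-1,2)
        return np.c_[p,np.ones(len(p))]@s.R
    def at(s,uv,z):
        r=s.ray(uv); return s.c+r*((z-s.c[2])/r[:,2])[:,None]
    def proj(s,P):
        return cv2.projectPoints(np.array(P,float).reshape(-1,1,3),s.r,s.t,s.K,s.d)[0].reshape(-1,2)
E
python3 - <<'E'
from h import *
for n in ['scene','top','wrist']: 
    grab(n,n+'0')
    c=Cam(n+'0'); print(n,c.c.round(3),c.K[0,0])
print(bot.observe(),bot.tcp_to_grasp)
E
```

```text
pics
scene [ 1.318 -0.093  0.627] 482.36903482200245
top [ 0.421 -0.008  0.825] 404.7221308618333
wrist [0.184 0.575 0.373] 371.747004106334
{'clock': 0.15, 'joint_positions': array([ 6.52610609e+01,  1.79950109e+01, -2.73964076e+00,  6.93414684e+01,
        1.09932243e-03,  9.00008472e+01]), 'qvel': array([ 0.00383871, -0.08884979,  0.27802349, -0.02631599,  0.00972103,
        0.06415572]), 'joint_torque': array([-2.93163503e-04, -5.40044260e+01,  3.40060794e+01,  1.33177833e-02,
       -5.00693409e-05, -8.68304596e-06]), 'ee_pos': array([0.25089906, 0.54453377, 0.23064224]), 'tool_rot': array([ -90.82655704,   89.92387193, -115.56634411]), 'wrist_force': array([ 0.83570417, -0.1869934 , -0.20322987]), 'torque': array([-0.00289126, -0.00301598,  0.03728785]), 'gripper_width': 0.0856266305379021} 0.0187
```

View pics/top0.png

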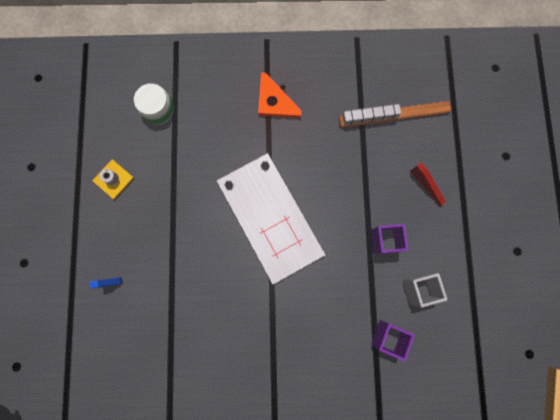

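View pics/scene0.png

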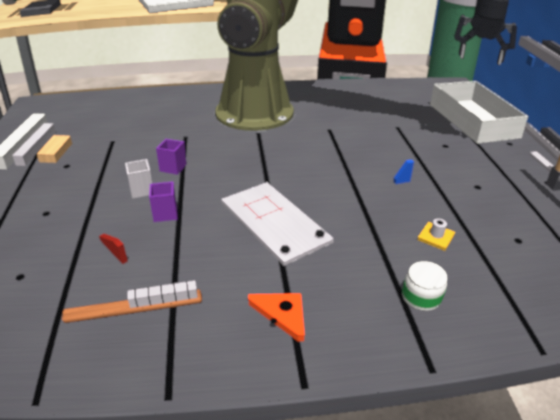

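View pics/wrist0.png

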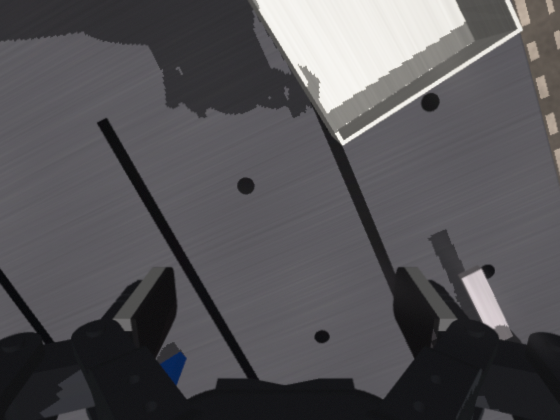

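```bash
cat >> h.py <<'E'
def blobs(c,lo,hi,amin=30):
    hsv=cv2.cvtColor(c.im,cv2.COLOR_RGB2HSV); m=cv2.inRange(hsv,np.array(lo),np.array(hi))
    cs,_=cv2.findContours(m,cv2.RETR_EXTERNAL,cv2.CHAIN_APPROX_NONE)
    return sorted([k for k in cs if cv2.contourArea(k)>amin],key=cv2.contourArea,reverse=True),m
def toolR():
    from scipy.spatial.transform import Rotation as Ro
    o=bot.observe(); r,p,y=o['tool_rot']; return Ro.from_euler('xyz',[r,p,y],degrees=True).as_matrix(),np.array(o['ee_pos'])
def yawjaw():
    R,p=toolR(); return np.degrees(np.arctan2(R[1,1],R[0,1])),p
E
python3 - <<'E'
from h import *
c=Cam('top0')
for name,lo,hi,z in [('white',(0,0,130),(180,50,255),.012),('red',(0,150,60),(5,255,255),.045),('blue',(105,150,60),(125,255,255),.055),('yellow',(20,150,100),(32,255,255),.01)]:
    b,_=blobs(c,lo,hi)
    for k in b[:6]:
        r=cv2.minAreaRect(k); P=cv2.boxPoints(r)
        print(name,cv2.contourArea(k),np.round(r[0],1),c.at(P,z)[:,:2].round(4).tolist())
print(toolR())
E
python3 - <<'E'
import cv2
im=cv2.imread('pics/top0.png')
a=cv2.resize(im[150:370,360:470],None,fx=5,fy=5,interpolation=cv2.INTER_CUBIC)
a=cv2.resize(im[150:320,360:480],None,fx=3.5,fy=3.5,interpolation=cv2.INTER_CUBIC)
b=cv2.resize(im[150:320,80:190],None,fx=3.5,fy=3.5,interpolation=cv2.INTER_CUBIC)
cv2.imwrite('pics/a1.png',cv2.hconcat([a,b])[:,:800])
E
```

```text
white 15818.5 [279.5  16.5] [[1.016, 0.5918], [1.0128, -0.6558], [0.9363, -0.6463], [0.9399, 0.5836]]
white 6959.0 [269.8 217.7] [[0.6071, 0.1138], [0.6683, 0.0032], [0.4508, -0.1092], [0.3946, -0.0017]]
white 819.5 [149.8  98.8] [[0.7895, 0.2992], [0.8407, 0.2517], [0.7883, 0.2023], [0.738, 0.2499]]
white 746.5 [429.9 289.7] [[0.3976, -0.2784], [0.4122, -0.3323], [0.3574, -0.3446], [0.3431, -0.2912]]
white 471.0 [371.9 112. ] [[0.7525, -0.1602], [0.7664, -0.2788], [0.7437, -0.28], [0.7299, -0.1619]]
white 114.0 [106.5 175. ] [[0.6248, 0.3531], [0.6424, 0.3363], [0.6239, 0.3179], [0.6064, 0.3347]]
red 226.5 [431.1 183.3] [[0.6211, -0.2918], [0.6286, -0.3048], [0.5483, -0.3457], [0.5411, -0.3329]]
blue 162.0 [105.1 282.5] [[0.4098, 0.3406], [0.4165, 0.2836], [0.4044, 0.2814], [0.3976, 0.3382]]
yellow 543.5 [112.6 178.8] [[0.6144, 0.3661], [0.661, 0.3262], [0.6187, 0.2805], [0.5729, 0.3205]]
(array([[-5.73401916e-04,  4.18497474e-01,  9.08217780e-01],
       [-1.19858842e-03,  9.08216989e-01, -4.18497867e-01],
       [-9.99999117e-01, -1.32854679e-03, -1.91671341e-05]]), array([0.25089906, 0.54453377, 0.23064224]))
```

View pics/a1.png

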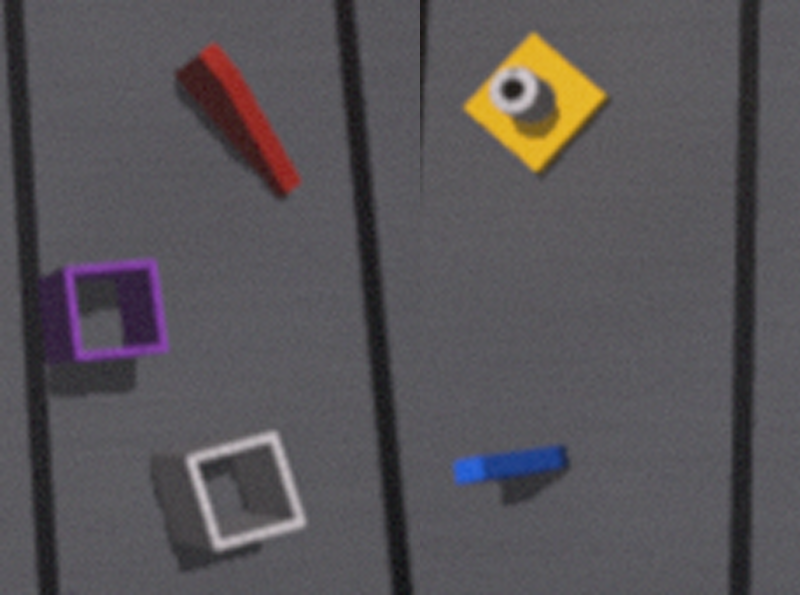

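```bash
cat >> h.py <<'E'
def plan(xyz,th):
    R,p=toolR(); d=R.T@(np.array(xyz)-p); t0=np.degrees(np.arctan2(R[1,1],R[0,1]))
    a=-np.radians((th-t0+180)%360-180)
    print('at',p.round(4),'th',round(t0,2),'j6',round(bot.observe()['joint_positions'][5],1),'-> shift',d.round(4),'turn',round(a,4),'len',round(np.linalg.norm(d),3))
E
python3 - <<'E'
from h import *
c=Cam('top0')
b,_=blobs(c,(0,0,130),(180,50,255)); k=b[3]
P=c.at(cv2.boxPoints(cv2.minAreaRect(k)),.065); print(P.round(4),P.mean(0)); 
w=Cam('wrist0'); R,p=toolR(); print('tcp px',w.proj([p]),w.R.T[:,2].round(3))
plan([.524,-.085,.231],27.5)
E
```

```text
[[ 0.3991 -0.2608  0.065 ]
 [ 0.4127 -0.3112  0.065 ]
 [ 0.3615 -0.3226  0.065 ]
 [ 0.3482 -0.2728  0.065 ]] [ 0.38038684 -0.29183998  0.065     ]
tcp px [[286.24998397 274.40820998]] [ 0.257 -0.12  -0.959]
at [0.2509 0.5445 0.2306] th 65.26 j6 90.0 -> shift [ 2.000e-04 -4.575e-01  5.115e-01] turn 0.659 len 0.686
```

Request:
servo_tool --pt "0 -0.03 0.034 0.13 -1" --pt "0 -0.06 0.068 0.26 -1" --pt "0 -0.09 0.1 0.39 -1" --pt "0 -0.12 0.135 0.52 -1" --pt "0 -0.15 0.17 0.66 -1"

```text
clock: 0.65
ee_pos: [0.3429, 0.3358, 0.2311]
tool_rot: [-39.4, 90.0, -102.2]
wrist_force: [0.7, -0.2, -0.1]
gripper_width: 0.0851
```

```bash
python3 -c "
from h import *
plan([.504,-.046,.22],27.5)"
```

```text
at [0.3429 0.3358 0.2311] th 27.16 j6 107.2 -> shift [ 0.0112 -0.031   0.4132] turn -0.0059 len 0.415
```

Request:
servo_tool --pt "0.002 -0.003 0.045 0 -1" --pt "0.004 -0.006 0.09 0 -1" --pt "0.006 -0.009 0.135 0 -1" --pt "0.008 -0.012 0.18 0 -1" --pt "0.01 -0.015 0.225 -0.006 -1"

```text
clock: 1.15
ee_pos: [0.4334, 0.1292, 0.2212]
tool_rot: [88.8, 90.0, 26.6]
wrist_force: [0.8, 0.4, 0.2]
gripper_width: 0.0855
```

Request:
servo_tool --pt "0 -0.004 0.045 0 -1" --pt "0 -0.008 0.09 0 -1" --pt "0 -0.012 0.135 0 -1" --pt "0 -0.015 0.18 0 -1" --pt "0 -0.015 0.185 0 -1"

```text
clock: 1.65
ee_pos: [0.5075, -0.0438, 0.221]
tool_rot: [-5.0, 89.9, -67.5]
wrist_force: [0.4, 0.9, 0.2]
gripper_width: 0.0853
```

```bash
python3 -c "
from h import *
plan([.504,-.046,.22],27.5)
grab('wrist','w1')"
```

```text
at [ 0.5075 -0.0438  0.221 ] th 27.49 j6 57.6 -> shift [ 0.001  -0.0042  0.0004] turn -0.0001 len 0.004
```

View pics/w1.png

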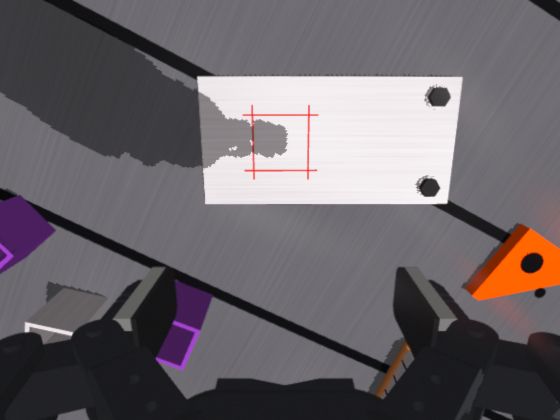

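```bash
cat >> h.py <<'E'
def linefit(pts):
    vx,vy,x,y=cv2.fitLine(np.array(pts,np.float32).reshape(-1,1,2),cv2.DIST_HUBER,0,.01,.01).ravel(); return np.array([-vy,vx,-(-vy*x+vx*y)])
def inter(a,b):
    p=np.cross(a,b); return p[:2]/p[2]
E
python3 - <<'E'
from h import *
c=Cam('w1'); h=cv2.cvtColor(c.im,cv2.COLOR_RGB2HSV)
red=((h[...,0]<10)|(h[...,0]>170))&(h[...,1]>60)&(h[...,2]>90)
def rp(u0,u1,v0,v1):
    v,u=np.nonzero(red[v0:v1,u0:u1]); return np.c_[u+u0,v+v0]
T=rp(262,302,110,120);B=rp(262,302,165,176);L=rp(248,258,122,165);Rr=rp(302,314,122,165)
print(len(T),len(B),len(L),len(Rr))
# fit in world coords at z=.012
f=lambda p:linefit(c.at(p,.012)[:,:2])
t,b,l,r=map(f,(T,B,L,Rr))
Q=np.array([inter(t,l),inter(t,r),inter(b,r),inter(b,l)]); print('red',Q.round(4).tolist(),'ctr',Q.mean(0),'sides',[np.linalg.norm(Q[i]-Q[(i+1)%4]).round(4) for i in range(4)])
for d in [Q[1]-Q[0],Q[2]-Q[3],Q[0]-Q[3],Q[1]-Q[2]]: print(np.degrees(np.arctan2(d[1],d[0])).round(2))
C=c.at([[198,77],[462,77],[448,204],[205,204]],.012)[:,:2]
print(C.round(4),C.mean(0),[np.linalg.norm(C[i]-C[(i+1)%4]).round(4) for i in range(4)],np.degrees(np.arctan2(*(C[1]-C[0])[::-1])),np.degrees(np.arctan2(*(C[2]-C[3])[::-1])))
E
```

```text
80 61 95 84
red [[0.4546000063419342, -0.010200000368058681], [0.5005999803543091, 0.014600000344216824], [0.5242000222206116, -0.031700000166893005], [0.4788999855518341, -0.05660000070929527]] ctr [ 0.48956463 -0.02095937] sides [np.float32(0.0522), np.float32(0.0521), np.float32(0.0517), np.float32(0.0524)]
28.35
28.7
117.59
117.04
[[ 0.3967 -0.0026]
 [ 0.6078  0.1082]
 [ 0.6648  0.0029]
 [ 0.4513 -0.1086]] [ 5.30131418e-01 -4.22245103e-05] [np.float64(0.2383), np.float64(0.1198), np.float64(0.2409), np.float64(0.1192)] 27.69729137507588 27.571080996341415
```

```bash
python3 -c "
from h import *
plan([.388,-.321,.24],14.5)"
```

```text
at [ 0.5069 -0.0424  0.2209] th 27.54 j6 57.7 -> shift [-0.019  -0.2342  0.1921] turn 0.2276 len 0.304
```

Request:
servo_tool --pt "-0.004 -0.035 0.029 0.04 -1" --pt "-0.008 -0.07 0.058 0.08 -1" --pt "-0.012 -0.105 0.087 0.12 -1" --pt "-0.016 -0.14 0.115 0.16 -1" --pt "-0.019 -0.175 0.144 0.2276 -1"

```text
clock: 2.2
ee_pos: [0.4175, -0.2486, 0.2405]
tool_rot: [148.5, 90.0, 73.2]
wrist_force: [0.5, -0.6, 0.2]
gripper_width: 0.0854
```

```bash
python3 -c "
from h import *
plan([.388,-.321,.24],14.5)"
```

```text
at [ 0.4175 -0.2486  0.2405] th 14.73 j6 44.5 -> shift [ 0.0005 -0.0469  0.0625] turn 0.004 len 0.078
```

Request:
servo_tool --pt "0 -0.023 0.031 0 -1" --pt "0 -0.047 0.0625 0.004 -1" --pt "0 -0.047 0.0625 0.004 -1" --pt "0 -0.047 0.0625 0.004 -1" --pt "0 -0.047 0.0625 0.004 -1"

```text
clock: 2.7
ee_pos: [0.3892, -0.3196, 0.2401]
tool_rot: [175.6, 89.9, 100.2]
wrist_force: [0.4, 0.1, -0.1]
gripper_width: 0.0853
```

```bash
python3 -c "
from h import *
plan([.388,-.321,.24],14.5)
grab('wrist','w2')"
```

```text
at [ 0.3892 -0.3196  0.2401] th 14.61 j6 36.0 -> shift [ 0.0001 -0.0016  0.0011] turn 0.0019 len 0.002
```

View pics/w2.png

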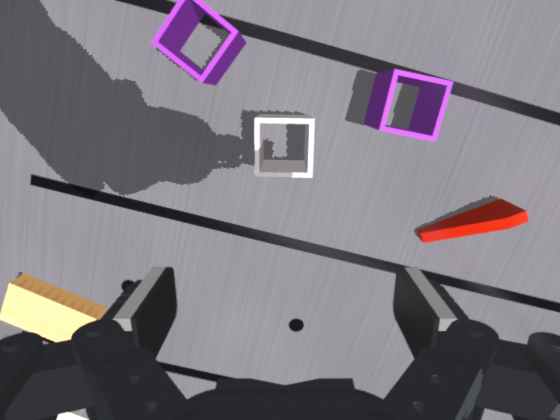

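```bash
python3 - <<'E'
from h import *
c=Cam('w2'); b,m=blobs(c,(0,0,185),(180,40,255))
k=[k for k in b if cv2.pointPolygonTest(cv2.convexHull(k),(284,148),False)>0][0]
r=cv2.minAreaRect(k); P=cv2.boxPoints(r); print(r)
Q=c.at(P,.065)[:,:2]; print(Q,Q.mean(0),[np.linalg.norm(Q[i]-Q[(i+1)%4]).round(4) for i in range(4)],[np.degrees(np.arctan2(*(Q[(i+1)%4]-Q[i])[::-1])).round(2) for i in range(4)])
Q=c.at([[255,118],[314,119],[313,178],[255,177]],.065)[:,:2]; print(Q,Q.mean(0))
print(c.proj([[*Q.mean(0),.04]]))
E
```

```text
((283.68389892578125, 147.1212615966797), (60.49817657470703, 59.419952392578125), 1.123302698135376)
[[ 0.36021778 -0.32297172]
 [ 0.34946745 -0.27341381]
 [ 0.39863345 -0.2615345 ]
 [ 0.4115967  -0.3106026 ]] [ 0.37997884 -0.29213066] [np.float64(0.0507), np.float64(0.0506), np.float64(0.0508), np.float64(0.0528)] [np.float64(102.24), np.float64(13.58), np.float64(-75.2), np.float64(-166.46)]
[[ 0.35048152 -0.27414321]
 [ 0.39844339 -0.26242298]
 [ 0.41144747 -0.31117838]
 [ 0.36218634 -0.32316365]] [ 0.38063968 -0.29272705]
[[284.28169351 144.85412141]]
```

```bash
python3 -c "
from h import *
plan([.3803,-.2925,.028],13.8)"
```

```text
at [ 0.3894 -0.3195  0.2402] th 14.64 j6 36.0 -> shift [ 0.2122 -0.0019 -0.0283] turn 0.0147 len 0.214
```

Request:
servo_tool --pt "0.01 -0.0019 -0.0283 0.015 -1" --pt "0.045 -0.0019 -0.0283 0.015 -1" --pt "0.08 -0.0019 -0.0283 0.015 -1" --pt "0.11 -0.0019 -0.0283 0.015 -1" --pt "0.13 -0.0019 -0.0283 0.015 -1"

```text
clock: 3.25
ee_pos: [0.3796, -0.2919, 0.1083]
tool_rot: [-147.3, 89.9, 136.5]
wrist_force: [0.2, 0.4, 0.1]
gripper_width: 0.0857
```

```bash
python3 -c "
from h import *
plan([.3803,-.2925,.028],13.8)"
```

```text
at [ 0.3796 -0.2919  0.1083] th 13.81 j6 38.6 -> shift [0.0803 0.0006 0.0009] turn 0.0002 len 0.08
```

Request:
servo_tool --pt "0.025 0.0005 0.0005 0 -1" --pt "0.05 0.0005 0.0005 0 -1" --pt "0.07 0.0005 0.0005 0 -1" --pt "0.08 0.0005 0.0005 0 -1" --pt "0.08 0.0005 0.0005 0 -1"

```text
clock: 3.75
ee_pos: [0.3801, -0.2929, 0.0293]
tool_rot: [-144.8, 89.9, 139.0]
wrist_force: [-0.5, 0.2, -0.4]
gripper_width: 0.0853
```

Request:
servo_tool --pt "0 0 0 0 0" --pt "0 0 0 0 0.2" --pt "0 0 0 0 0.4" --pt "0 0 0 0 0.6" --pt "0 0 0 0 0.8" --newtons 40

```text
clock: 4.25
ee_pos: [0.3816, -0.2951, 0.0316]
tool_rot: [53.7, 89.9, -22.7]
wrist_force: [0.2, 1.5, 6.9]
gripper_width: 0.0497
```

Request:
servo_tool --pt "0 0 0 0 1" --pt "0 0 0 0 1" --pt "0 0 0 0 1" --pt "0 0 0 0 1" --pt "0 0 0 0 1"

```text
clock: 4.75
ee_pos: [0.3816, -0.2951, 0.0316]
tool_rot: [53.7, 89.9, -22.7]
wrist_force: [0.8, 1.6, 7.2]
gripper_width: 0.0495
```

```bash
python3 -c "
from h import *
plan([.3803,-.2925,.028],13.8)
grab('wrist','w3')"
```

```text
at [ 0.3816 -0.2951  0.0316] th 13.66 j6 38.6 -> shift [ 0.0035 -0.0006 -0.0028] turn -0.0025 len 0.005
```

View pics/w3.png

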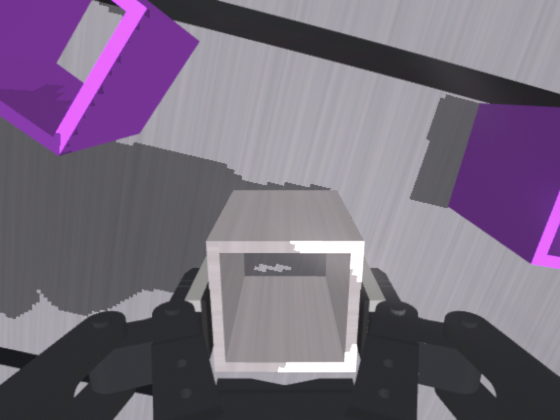

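```bash
python3 - <<'E'
from h import *
c=Cam('w3'); R,p=toolR()
b,m=blobs(c,(0,0,225),(180,40,255)); 
im=cv2.cvtColor(c.im,cv2.COLOR_RGB2BGR)
cv2.imwrite('pics/w3z.png',cv2.resize(im[180:390,190:380],None,fx=2.8,fy=2.8,interpolation=cv2.INTER_CUBIC))
Q=c.at([[210,240],[361,240],[356,371],[216,371]],.065)
print(Q,Q.mean(0),(Q.mean(0)-p)@R,[np.linalg.norm(Q[i]-Q[(i+1)%4]).round(4) for i in range(4)])
E
```

```text
[[ 0.35071268 -0.27353667  0.065     ]
 [ 0.39715612 -0.2622251   0.065     ]
 [ 0.41038359 -0.31081717  0.065     ]
 [ 0.36179202 -0.32260439  0.065     ]] [ 0.3800111  -0.29229583  0.065     ] [-0.03343755 -0.00081056 -0.00303492] [np.float64(0.0478), np.float64(0.0504), np.float64(0.05), np.float64(0.0503)]
```

View pics/w3z.png

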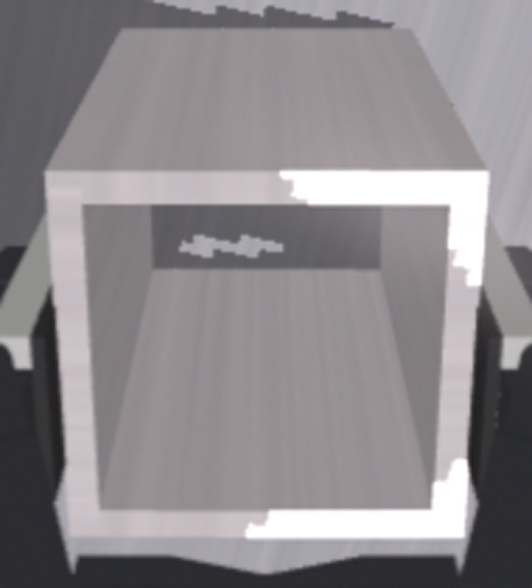

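Request:
servo_tool --pt "-0.01 0 0 0 1" --pt "-0.02 0 0 0 1" --pt "-0.04 0 0 0 1" --pt "-0.06 0 0 0 1" --pt "-0.06 0 0 0 1"

```text
clock: 5.3
ee_pos: [0.3822, -0.296, 0.0932]
tool_rot: [37.3, 89.7, -39.1]
wrist_force: [0.3, -0.4, -3.6]
gripper_width: 0.0498
```

```bash
python3 -c "
from h import *
plan([.4897,-.0210,.108],27.7)
R,p=toolR();print(R.round(4))
grab('wrist','w4')"
```

```text
at [ 0.3822 -0.296   0.0932] th 13.65 j6 38.6 -> shift [-0.0152  0.1694 -0.2418] turn -0.2451 len 0.296
[[ 0.0039  0.9717  0.236 ]
 [-0.0032  0.2361 -0.9717]
 [-1.      0.003   0.004 ]]
```

View pics/w4.png

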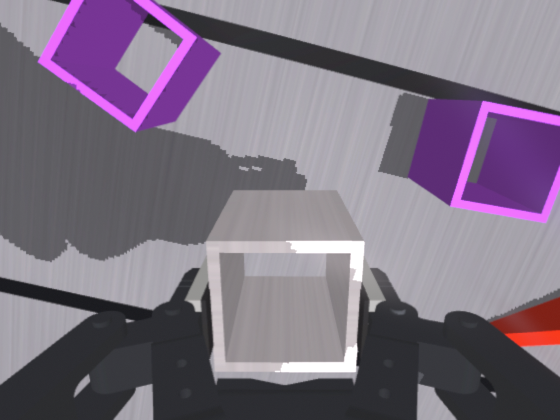

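Request:
servo_tool --pt "-0.01 0.025 -0.035 -0.04 1" --pt "-0.014 0.05 -0.07 -0.08 1" --pt "-0.015 0.075 -0.105 -0.12 1" --pt "-0.015 0.1 -0.14 -0.18 1" --pt "-0.015 0.125 -0.177 -0.245 1"

```text
clock: 5.85
ee_pos: [0.4599, -0.0915, 0.1044]
tool_rot: [-115.5, 89.9, -177.7]
wrist_force: [0.5, -0.2, -4.1]
gripper_width: 0.0494
```

```bash
python3 -c "
from h import *
plan([.4918,-.0233,.062],27.7)"
```

```text
at [ 0.4599 -0.0915  0.1044] th 27.81 j6 51.0 -> shift [ 0.0424  0.06   -0.0454] turn 0.0019 len 0.086
```

Request:
servo_tool --pt "0 0.025 -0.02 0 1" --pt "0 0.05 -0.038 0 1" --pt "0.01 0.06 -0.0454 0.002 1" --pt "0.03 0.06 -0.0454 0.002 1" --pt "0.042 0.06 -0.0454 0.002 1"

```text
clock: 6.35
ee_pos: [0.4906, -0.0248, 0.0609]
tool_rot: [-110.7, 89.8, -173.1]
wrist_force: [0.2, -0.3, -3.0]
gripper_width: 0.0497
```

```bash
python3 -c "
from h import *
plan([.4918,-.0233,.05],27.7)
grab('wrist','w5');grab('top','t5');grab('scene','s5')
im=cv2.imread('pics/t5.png');cv2.imwrite('pics/t5z.png',cv2.resize(im[130:300,200:340],None,fx=3.5,fy=3.5,interpolation=2))
im=cv2.imread('pics/s5.png');cv2.imwrite('pics/s5z.png',cv2.resize(im[120:280,190:350],None,fx=3.5,fy=3.5,interpolation=2))"
```

```text
at [ 0.4906 -0.0248  0.0609] th 27.62 j6 59.5 -> shift [ 0.0109  0.0018 -0.0008] turn -0.0014 len 0.011
```

View pics/w5.png

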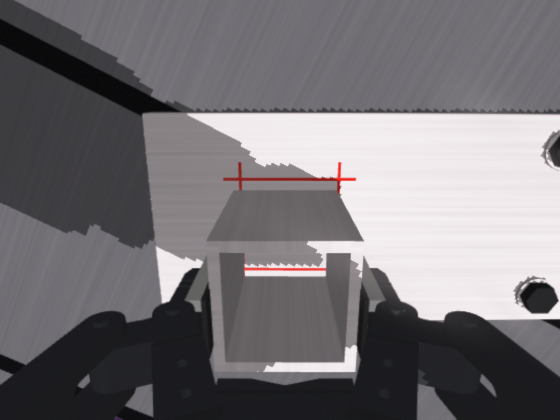

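View pics/s5z.png

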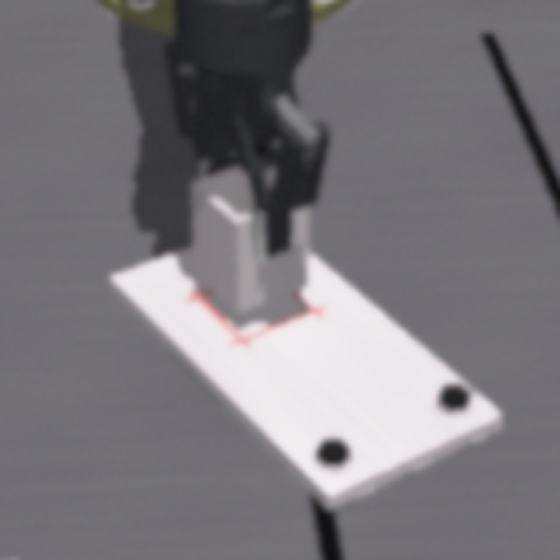

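Request:
servo_tool --pt "0.004 0.0018 -0.001 -0.001 1" --pt "0.008 0.0018 -0.001 -0.001 1" --pt "0.012 0.0018 -0.001 -0.001 1" --pt "0.012 0.0018 -0.001 -0.001 1" --pt "0.012 0.0018 -0.001 -0.001 1"

```text
clock: 7.0
ee_pos: [0.4933, -0.0233, 0.0513]
tool_rot: [-62.7, 90.0, -125.1]
wrist_force: [0.1, 0.3, -3.9]
gripper_width: 0.0495
```

```bash
python3 -c "
from h import *
plan([.4918,-.0233,.044],27.7)
grab('wrist','w6')
c=Cam('w6')
im=cv2.imread('pics/w6.png');cv2.imwrite('pics/w6z.png',cv2.resize(im[150:400,190:380],None,fx=2.4,fy=2.4,interpolation=2))"
```

```text
at [ 0.4933 -0.0233  0.0513] th 27.63 j6 59.7 -> shift [ 0.0073 -0.0014 -0.0007] turn -0.0012 len 0.008
```

View pics/w6z.png

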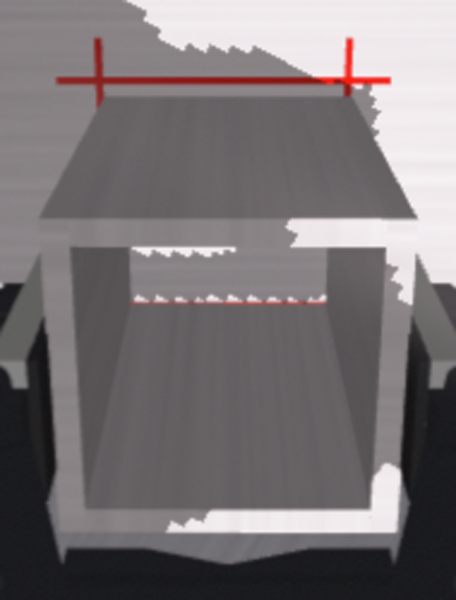

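Request:
servo_tool --pt "0.003 -0.001 -0.0007 -0.001 1" --pt "0.005 -0.001 -0.0007 -0.001 1" --pt "0.006 -0.001 -0.0007 -0.001 1" --pt "0.006 -0.001 -0.0007 -0.001 1" --pt "0.006 -0.001 -0.0007 -0.001 1"

```text
clock: 7.55
ee_pos: [0.4921, -0.023, 0.0453]
tool_rot: [-111.9, 90.0, -174.2]
wrist_force: [-0.2, -1.2, -3.3]
gripper_width: 0.0493
```

```bash
python3 -c "
from h import *
plan([.4918,-.0233,.044],27.7)
grab('wrist','w7')
im=cv2.imread('pics/w7.png');cv2.imwrite('pics/w7z.png',cv2.resize(im[150:400,190:380],None,fx=2.4,fy=2.4,interpolation=2))"
```

```text
at [ 0.4921 -0.023   0.0453] th 27.7 j6 59.6 -> shift [ 0.0013 -0.0004  0.0001] turn -0.0 len 0.001
```

View pics/w7z.png

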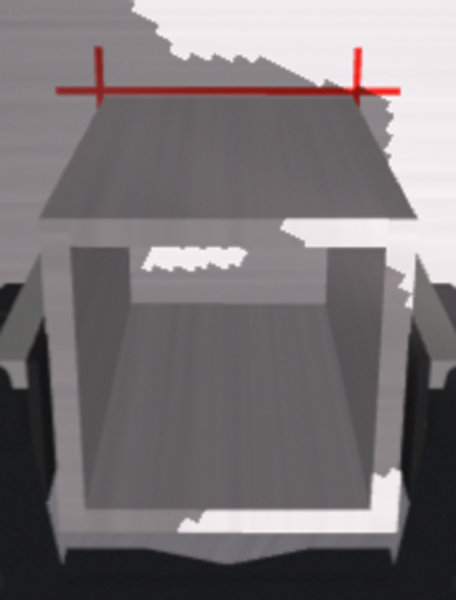

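Request:
servo_tool --pt "0.0005 0 0 0 1" --pt "0.001 0 0 0 1" --pt "0.0015 0 0 0 1" --pt "0.0015 0 0 0 1" --pt "0.0015 0 0 0 1"

```text
clock: 8.1
ee_pos: [0.4921, -0.0231, 0.0438]
tool_rot: [-98.2, 90.0, -160.5]
wrist_force: [-1.2, -1.8, -3.0]
gripper_width: 0.0498
```

Request:
servo_tool --pt "0.0005 0 0 0 1" --pt "0.001 0 0 0 1" --pt "0.001 0 0 0 1" --pt "0.001 0 0 0 1" --pt "0.001 0 0 0 1"

```text
clock: 8.6
ee_pos: [0.4922, -0.023, 0.0435]
tool_rot: [51.6, 90.0, -10.7]
wrist_force: [-2.5, 0.9, 6.3]
gripper_width: 0.0495
```

Request:
servo_tool --pt "0 0 0 0 0.2" --pt "0 0 0 0 0" --pt "0 0 0 0 -0.2" --pt "0 0 0 0 -0.6" --pt "0 0 0 0 -1"

```text
clock: 9.1
ee_pos: [0.4925, -0.0231, 0.0429]
tool_rot: [60.9, 90.0, -1.4]
wrist_force: [0.5, -0.5, 1.1]
gripper_width: 0.0782
```

Request:
servo_tool --pt "0 0 0 0 -1" --pt "0 0 0 0 -1" --pt "-0.02 0 0 0 -1" --pt "-0.06 0 0 0 -1" --pt "-0.1 0 0 0 -1"

```text
clock: 9.6
ee_pos: [0.4911, -0.023, 0.1433]
tool_rot: [-120.2, 89.9, 177.5]
wrist_force: [0.8, -0.1, 0.3]
gripper_width: 0.0852
```

Request:
servo_tool --pt "-0.03 0 0.012 0 -1" --pt "-0.06 0 0.025 0 -1" --pt "-0.09 0 0.03 0 -1" --pt "-0.09 0 0.03 0 -1" --pt "-0.09 0 0.03 0 -1"

```text
clock: 10.1
ee_pos: [0.5065, -0.0498, 0.2332]
tool_rot: [59.7, 89.9, -2.6]
wrist_force: [0.1, 0.0, -0.8]
gripper_width: 0.0854
```

```bash
python3 -c "
from h import *
plan([.4918,-.0233,.044],27.7)
grab('wrist','w8')"
```

```text
at [ 0.5065 -0.0498  0.2332] th 27.68 j6 56.7 -> shift [ 0.1891 -0.001  -0.0304] turn -0.0004 len 0.192
```

View pics/w8.png

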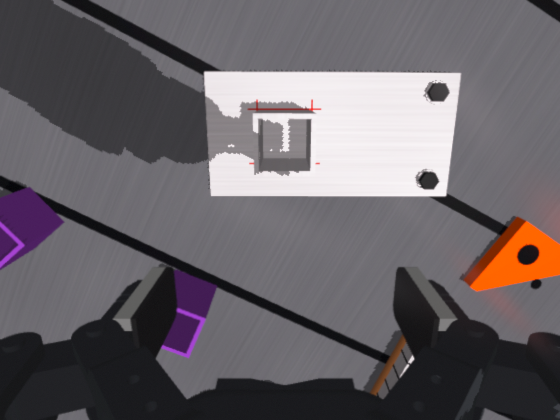

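```bash
python3 -c "
from h import *
im=cv2.imread('pics/w8.png');cv2.imwrite('pics/w8z.png',cv2.resize(im[95:185,235:330],None,fx=6,fy=6,interpolation=2))
c=Cam('w8')
a=np.radians(27.7);x=np.array([np.cos(a),np.sin(a)]);y=np.array([-x[1],x[0]]);s=np.array([.4897,-.021])
for z in(.012,.077):
  P=[[*(s+.025*i*x+.025*j*y),z] for i,j in[(-1,1),(1,1),(1,-1),(-1,-1)]]
  print(((c.proj(P)-[235,95])*6).round(0).tolist())"
```

```text
[[137.0, 91.0], [452.0, 91.0], [446.0, 403.0], [142.0, 403.0]]
[[103.0, 111.0], [485.0, 112.0], [477.0, 487.0], [111.0, 486.0]]
```

View pics/w8z.png

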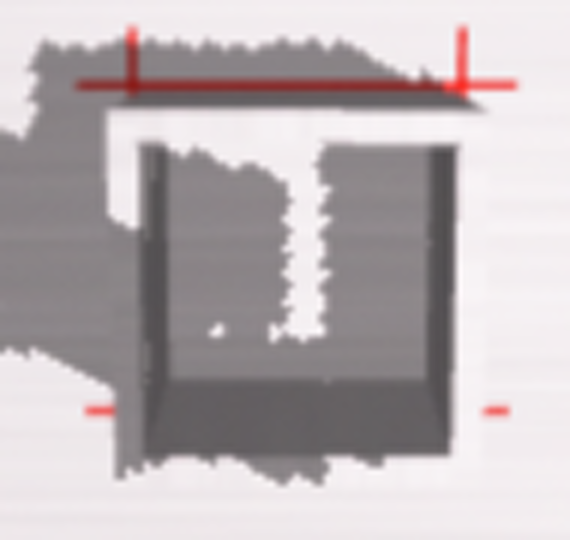

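```bash
python3 - <<'E'
from h import *
for f,off,sz in (('w2',(405,190),(130,60)),('top0',(400,150),(60,70))):
    c=Cam(f); im=cv2.cvtColor(c.im,cv2.COLOR_RGB2BGR); x,y=off
    cv2.imwrite(f'pics/g_{f}.png',cv2.resize(im[y:y+sz[1],x:x+sz[0]],None,fx=6,fy=6,interpolation=2))
E
```

```text
(no output)
```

View pics/g_w2.png

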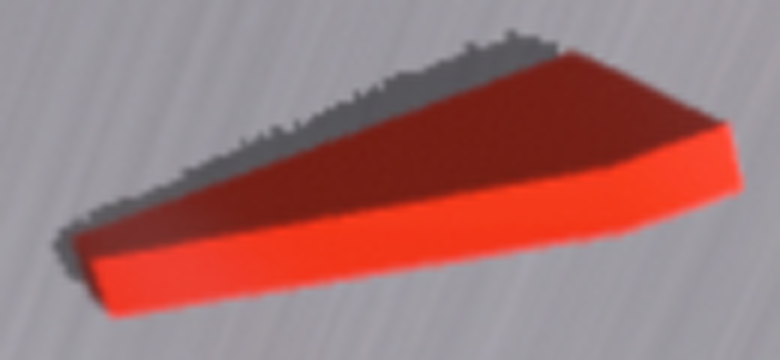

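View pics/g_top0.png

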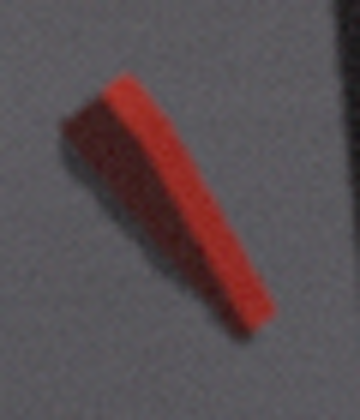

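```bash
python3 - <<'E'
from h import *
c=Cam('w2'); f=lambda u,v:[405+u/6,190+v/6]
B=c.at([f(72,238),f(570,50)],0)[:,:2]
T=c.at([f(730,123),f(742,190),f(618,165),f(618,238)],.045)[:,:2]; O=c.at([f(93,260),f(112,317)],.012)[:,:2]
print('base',B,np.linalg.norm(B[1]-B[0]),np.degrees(np.arctan2(*(B[0]-B[1])[::-1])))
print('tall',T,'toe',O,np.linalg.norm(T[0]-T[1]),np.linalg.norm(O[0]-O[1]))
a=T[:2].mean(0);o=O.mean(0);print('mid',(a+o)/2,np.linalg.norm(a-o),np.degrees(np.arctan2(*(o-a)[::-1])))
g=(a+o)/2; d=(o-a)/np.linalg.norm(o-a); gr=g-.009*d; print('grasp',gr)
th=np.degrees(np.arctan2(d[1],d[0]))+270;print(th%360)
z=np.array([np.cos(np.radians(th-90)),np.sin(np.radians(th-90))]);v=gr+.03*z
print(v);plan([*v,.22],th)
E
```

```text
base [[ 0.5467159  -0.35039833]
 [ 0.62164548 -0.293726  ]] 0.09394783632813562 -142.8982791390249
tall [[ 0.62251512 -0.29318521]
 [ 0.62940557 -0.30316041]
 [ 0.60768501 -0.30440293]
 [ 0.61297065 -0.31598402]] toe [[ 0.54629774 -0.35023279]
 [ 0.55351955 -0.35965414]] 0.01212365742989164 0.011870820152607682
mid [ 0.58793449 -0.32655814] 0.09490399350775171 -143.25959820359847
grasp [ 0.59514668 -0.32117442]
126.74040179640153
[ 0.6191873  -0.30322871]
at [ 0.5057 -0.0496  0.2321] th 27.69 j6 56.7 -> shift [ 0.012  -0.0174  0.2774] turn -1.7287 len 0.278
```

Request:
servo_tool --pt "0 -0.003 0.04 -0.14 -1" --pt "0 -0.006 0.08 -0.28 -1" --pt "0 -0.01 0.12 -0.42 -1" --pt "0 -0.013 0.16 -0.56 -1" --pt "0 -0.016 0.2 -0.7 -1"

```text
clock: 10.65
ee_pos: [0.5844, -0.2349, 0.2308]
tool_rot: [176.7, 89.8, 154.9]
wrist_force: [1.1, 0.2, 0.3]
gripper_width: 0.0853
```

```bash
python3 -c "
from h import *
plan([.619,-.303,.22],126.9)"
```

```text
at [ 0.5844 -0.2349  0.2308] th 68.16 j6 -0.1 -> shift [ 0.0106 -0.0503  0.0575] turn -1.0252 len 0.077
```

Request:
servo_tool --pt "0 -0.01 0.01 -0.14 -1" --pt "0 -0.02 0.02 -0.28 -1" --pt "0 -0.03 0.03 -0.42 -1" --pt "0 -0.04 0.045 -0.56 -1" --pt "0.0 -0.05 0.0575 -0.7 -1"

```text
clock: 11.15
ee_pos: [0.6187, -0.3021, 0.2305]
tool_rot: [134.5, 89.8, 152.7]
wrist_force: [0.4, -0.1, 0.6]
gripper_width: 0.0854
```

Request:
servo_tool --pt "0 0 0 -0.14 -1" --pt "0 0 0 -0.28 -1" --pt "0 0 0 -0.325 -1" --pt "0 0 0 -0.325 -1" --pt "0.0 0 0 -0.325 -1"

```text
clock: 11.65
ee_pos: [0.6187, -0.3016, 0.2314]
tool_rot: [117.4, 89.9, 153.9]
wrist_force: [0.0, -0.0, 0.4]
gripper_width: 0.0848
```

```bash
python3 -c "
from h import *
plan([.619,-.303,.22],126.9)
grab('wrist','w9')"
```

```text
at [ 0.6187 -0.3016  0.2314] th 126.48 j6 -62.5 -> shift [ 0.0114 -0.0013 -0.0005] turn -0.0074 len 0.011
```

View pics/w9.png

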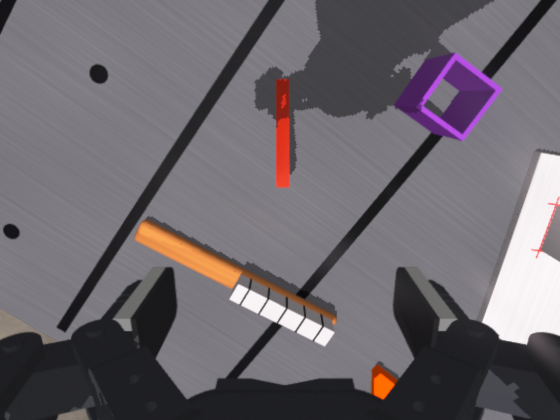

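```bash
python3 - <<'E'
from h import *
c=Cam('w9'); b,_=blobs(c,(0,150,60),(6,255,255)); 
b=[k for k in b if abs(k[:,0,0].mean()-283)<15]; k=b[0][:,0]
m=k[:,1]; print(m.min(),m.max(),[ (y,k[m==y][:,0].min(),k[m==y][:,0].max()) for y in (85,110,130,150,170,184)])
o=c.at([[283,m.min()+0]],.012)[0];a=c.at([[283,m.max()+1]],.045)[0];print(o,a,np.linalg.norm((o-a)[:2]),np.degrees(np.arctan2(o[1]-a[1],o[0]-a[0])))
plan([.5950,-.3211,.11],126.9)
E
```

```text
79 186 [(85, np.int32(276), np.int32(288)), (110, np.int32(276), np.int32(288)), (130, np.int32(276), np.int32(288)), (150, np.int32(276), np.int32(288)), (170, np.int32(276), np.int32(289)), (184, np.int32(276), np.int32(288))]
[ 0.54847249 -0.35411261  0.012     ] [ 0.62476727 -0.29760425  0.045     ] 0.09494255277139817 -143.4741974120072
at [ 0.6188 -0.3017  0.2317] th 126.48 j6 -62.5 -> shift [ 0.1217 -0.0016 -0.0306] turn -0.0073 len 0.126
```

Request:
servo_tool --pt "0.02 -0.001 -0.03 0 -1" --pt "0.06 -0.001 -0.03 0 -1" --pt "0.1 -0.001 -0.03 0 -1" --pt "0.14 -0.001 -0.03 0 -1" --pt "0.16 -0.001 -0.03 0 -1"

```text
clock: 12.2
ee_pos: [0.5932, -0.3195, 0.0685]
tool_rot: [115.3, 89.7, 151.8]
wrist_force: [-0.7, -0.8, 0.0]
gripper_width: 0.0855
```

```bash
python3 -c "
from h import *
plan([.594,-.3206,.006],126.6)"
```

```text
at [ 0.5932 -0.3195  0.0685] th 126.48 j6 -64.8 -> shift [ 0.0625 -0.0016  0.0001] turn -0.0021 len 0.063
```

Request:
servo_tool --pt "0.02 -0.0015 0 0 -1" --pt "0.04 -0.0015 0 0 -1" --pt "0.055 -0.0015 0 0 -1" --pt "0.0625 -0.0015 0 0 -1" --pt "0.0625 -0.0015 0 0 -0.4"

```text
clock: 12.7
ee_pos: [0.5958, -0.3215, 0.0092]
tool_rot: [115.3, 89.9, 151.8]
wrist_force: [0.0, -0.6, 0.9]
gripper_width: 0.0733
```

Request:
servo_tool --pt "0 0 0 0 0" --pt "0 0 0 0 0.3" --pt "0 0 0 0 0.6" --pt "0 0 0 0 0.8" --pt "0 0 0 0 1" --newtons 30

```text
clock: 13.2
ee_pos: [0.5971, -0.3222, 0.0111]
tool_rot: [-57.9, 89.9, -21.3]
wrist_force: [-1.0, 0.0, 4.0]
gripper_width: 0.0117
```

Request:
servo_tool --pt "0 0 0 0 1" --pt "0 0 0 0 1" --pt "0 0 0 0 1" --pt "0 0 0 0 1" --pt "0 0 0 0 1"

```text
clock: 13.7
ee_pos: [0.5971, -0.3222, 0.0111]
tool_rot: [-61.3, 89.9, -24.8]
wrist_force: [-1.0, 1.1, 6.9]
gripper_width: 0.0114
```

```bash
python3 -c "
from h import *
plan([.594,-.3206,.006],126.6)
grab('wrist','w10')"
```

```text
at [ 0.5971 -0.3222  0.0111] th 126.53 j6 -64.9 -> shift [ 0.0051  0.0032 -0.0015] turn -0.0012 len 0.006
```

View pics/w10.png

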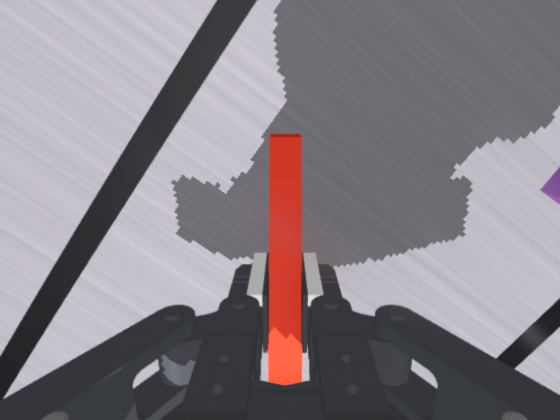

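```bash
python3 - <<'E'
from h import *
c=Cam('w10'); R,p=toolR()
o=c.at([[285.5,135.5]],.012)[0];a=c.at([[285.5,384]],.045)[0]
print(o,a,np.linalg.norm((o-a)[:2]),(o-p)@R,(a-p)@R)
E
```

```text
[ 0.549497   -0.35628621  0.012     ] [ 0.6175488  -0.30571461  0.045     ] 0.08478522156650943 [-0.00092126  0.00097139 -0.05855183] [-0.03387324  0.00105815  0.02625202]
```

Request:
servo_tool --pt "-0.02 0 0 0 1" --pt "-0.05 0 0 0 1" --pt "-0.08 0 0 0 1" --pt "-0.1 0 0 0 1" --pt "-0.1 0 0 0 1"

```text
clock: 14.25
ee_pos: [0.5984, -0.3231, 0.1132]
tool_rot: [-65.9, 89.7, -29.4]
wrist_force: [1.0, 0.2, -2.5]
gripper_width: 0.0112
```

```bash
python3 - <<'E'
from h import *
for i in range(4):
    R,p=toolR(); grab('wrist',f'n{i}'); c=Cam(f'n{i}'); print(p.round(4),((c.c-p)@R).round(4),(c.R@R).round(4).ravel(),c.c.round(4))
plan([.6,-.1,.13],-62.3)
E
```

```text
[ 0.5984 -0.3231  0.1132] [-0.143   0.0006 -0.0733] [-0.000e+00  1.000e+00 -1.300e-03 -2.837e-01  1.200e-03  9.589e-01
  9.589e-01  4.000e-04  2.837e-01] [ 0.5385 -0.3659  0.256 ]
[ 0.5973 -0.3224  0.111 ] [-0.143   0.0006 -0.0733] [ 0.000e+00  1.000e+00 -1.300e-03 -2.837e-01  1.300e-03  9.589e-01
  9.589e-01  3.000e-04  2.837e-01] [ 0.5378 -0.3655  0.2539]
[ 0.5963 -0.3219  0.1094] [-0.143   0.0006 -0.0734] [ 0.000e+00  1.000e+00 -1.200e-03 -2.837e-01  1.200e-03  9.589e-01
  9.589e-01  3.000e-04  2.837e-01] [ 0.5371 -0.3651  0.2524]
[ 0.5956 -0.3215  0.1085] [-0.143   0.0006 -0.0734] [ 0.000e+00  1.000e+00 -1.300e-03 -2.837e-01  1.200e-03  9.589e-01
  9.589e-01  3.000e-04  2.837e-01] [ 0.5366 -0.3649  0.2515]
at [ 0.5953 -0.3213  0.1081] th 126.53 j6 -64.9 -> shift [-0.0216  0.1751  0.1355] turn -2.9875 len 0.222
```

View pics/n3.png

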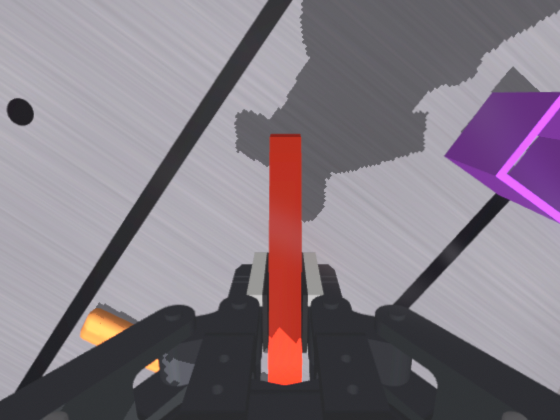

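```bash
cat >> h.py <<'E'
CT=np.array([-0.143,.0006,-.0733]); RT=np.array([[0,1,-.0013],[-.2837,.0012,.9589],[.9589,.0003,.2837]])
def intool(c,uv,xt):
    p=cv2.undistortPoints(np.array(uv,float).reshape(-1,1,2),c.K,c.d).reshape(-1,2)
    r=np.c_[p,np.ones(len(p))]@RT; return CT+r*((xt-CT[0])/r[:,0])[:,None]
E
python3 - <<'E'
from h import *
c=Cam('w3')
print(intool(c,[[210,240],[361,240],[356,371],[216,371]],-.0334))
print(intool(c,[[285.5,135.5]],-.0009),intool(c,[[285.5,384]],-.0339))
c=Cam('n3')
m=c.im; 
print(intool(c,[[285.5,135.5]],-.0009))
E
```

```text
[[-0.0334     -0.02299113 -0.02911039]
 [-0.0334      0.02485564 -0.02917192]
 [-0.0334      0.02621381  0.02112077]
 [-0.0334     -0.02379478  0.0211799 ]]
[[-0.0009      0.00094838 -0.05847186]] [[-0.0339      0.00103854  0.02634328]]
[[-0.0009      0.00094838 -0.05847186]]
```

Request:
servo_tool --pt "-0.012 0.02 0.01 0.14 1" --pt "-0.022 0.045 0.023 0.28 1" --pt "-0.025 0.07 0.036 0.42 1" --pt "-0.025 0.095 0.05 0.56 1" --pt "-0.025 0.118 0.063 0.7 1"

```text
clock: 14.95
ee_pos: [0.5756, -0.1882, 0.1335]
tool_rot: [163.4, 89.8, 159.5]
wrist_force: [1.1, -0.2, -2.3]
gripper_width: 0.0116
```

```bash
python3 -c "
from h import *
plan([.547,.0092,.13],-62.3)"
```

```text
at [ 0.5756 -0.1882  0.1335] th 86.09 j6 -14.2 -> shift [ 0.0038  0.195  -0.042 ] turn 2.5899 len 0.199
```

Request:
servo_tool --pt "0 0.025 -0.005 0.14 1" --pt "0 0.05 -0.01 0.28 1" --pt "0 0.075 -0.016 0.42 1" --pt "0 0.1 -0.022 0.56 1" --pt "0 0.13 -0.028 0.7 1"

```text
clock: 15.45
ee_pos: [0.5557, -0.0574, 0.1335]
tool_rot: [-136.7, 89.8, 179.3]
wrist_force: [0.9, 0.4, -2.0]
gripper_width: 0.0115
```

Request:
servo_tool --pt "0 0 0 0.14 1" --pt "0 0 0 0.28 1" --pt "0 0 0 0.42 1" --pt "0 0 0 0.56 1" --pt "0 0 0 0.7 1"

```text
clock: 15.95
ee_pos: [0.5559, -0.058, 0.1335]
tool_rot: [-101.5, 89.8, 174.4]
wrist_force: [0.4, -0.5, -2.0]
gripper_width: 0.0113
```

Request:
servo_tool --pt "0 0 0 0.14 1" --pt "0 0 0 0.28 1" --pt "0 0 0 0.42 1" --pt "0 0 0 0.56 1" --pt "0 0 0 0.7 1"

```text
clock: 16.45
ee_pos: [0.5559, -0.0581, 0.1334]
tool_rot: [-61.5, 89.8, 174.3]
wrist_force: [0.7, -0.1, -2.8]
gripper_width: 0.0116
```

```bash
python3 -c "
from h import *
plan([.555,.0135,.10],-62.3)"
```

```text
at [ 0.5559 -0.0581  0.1334] th -34.23 j6 118.3 -> shift [ 0.0334 -0.0409 -0.0587] turn 0.4899 len 0.079
```

Request:
servo_tool --pt "0 -0.014 -0.02 0.14 1" --pt "0 -0.028 -0.04 0.28 1" --pt "0 -0.041 -0.0587 0.42 1" --pt "0 -0.041 -0.0587 0.49 1" --pt "0 -0.041 -0.0587 0.49 1"

```text
clock: 16.95
ee_pos: [0.5547, 0.014, 0.1337]
tool_rot: [-23.9, 89.8, -175.8]
wrist_force: [-0.1, -0.1, -2.1]
gripper_width: 0.0114
```

```bash
python3 -c "
from h import *
plan([.555,.0135,.06],-62.3)
grab('wrist','w11')"
```

```text
at [0.5547 0.014  0.1337] th -61.9 j6 153.4 -> shift [ 0.0737  0.0007 -0.0002] turn 0.0069 len 0.074
```

View pics/w11.png

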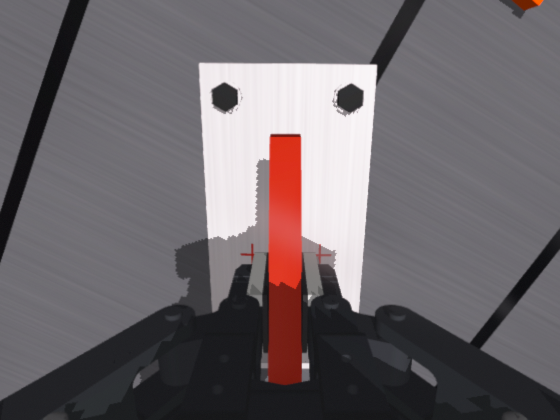

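Request:
servo_tool --pt "0.02 0.0005 0 0.007 1" --pt "0.04 0.0005 0 0.007 1" --pt "0.06 0.0005 0 0.007 1" --pt "0.085 0.0005 0 0.007 1" --pt "0.1 0.0005 0 0.007 1"

```text
clock: 17.5
ee_pos: [0.5544, 0.0122, 0.0328]
tool_rot: [-23.8, 89.8, -176.1]
wrist_force: [-0.4, 0.1, -3.2]
gripper_width: 0.0114
```

Request:
servo_tool --pt "0 0 0 0 1" --pt "0 0 0 0 1" --pt "0 0 0 0 1" --pt "0 0 0 0 1" --pt "0 0 0 0 1"

```text
clock: 18.0
ee_pos: [0.5568, 0.0129, 0.0362]
tool_rot: [153.1, 89.9, 0.7]
wrist_force: [-0.1, 0.6, -2.4]
gripper_width: 0.0115
```

```bash
python3 -c "
from h import *
plan([.555,.0135,.0231],-62.3)
grab('wrist','w12');grab('scene','s12')
im=cv2.imread('pics/s12.png');cv2.imwrite('pics/s12z.png',cv2.resize(im[150:270,210:350],None,fx=4.5,fy=4.5,interpolation=2))"
```

```text
at [0.5568 0.0129 0.0362] th -62.36 j6 153.7 -> shift [ 0.0131 -0.0014  0.0013] turn -0.0011 len 0.013
```

View pics/w12.png

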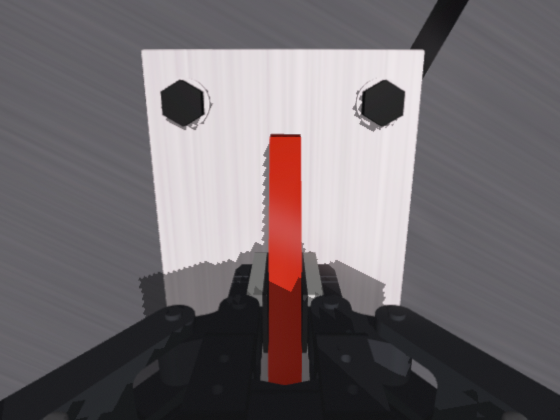

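View pics/s12z.png

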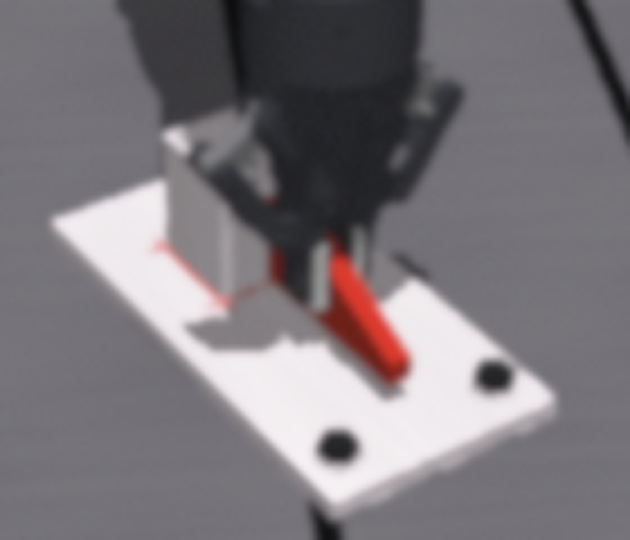

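```bash
cat > pl.py <<'E'
from h import *
import sys
def plate(f,tz,rows):
    c=Cam(f); g=cv2.cvtColor(c.im,cv2.COLOR_RGB2GRAY).astype(float)
    h=cv2.cvtColor(c.im,cv2.COLOR_RGB2HSV)
    xt=tz-.012; L=[];Rr=[]
    for y in rows:
        row=cv2.GaussianBlur(g,(1,5),0)[y]; d=np.diff(row)
        l=90+np.argmax(d[90:230]); r=350+np.argmin(d[350:480]); 
        L.append([l+.5,y]);Rr.append([r+.5,y])
    l=intool(c,L,xt);r=intool(c,Rr,xt); return L,Rr,l,r
if __name__=='__main__':
    L,Rr,l,r=plate('w12',.0362,range(60,250,10))
    print(np.c_[np.array(L)[:,0],np.array(Rr)[:,0]].astype(int).tolist())
    w=r[:,1]-l[:,1];ok=abs(w-.12)<.003;m=(l+r)[:,1]/2
    print(w.round(4),m.round(4)); P=np.polyfit(l[ok,2],m[ok],1);print(P,np.degrees(np.arctan(P[0])),'at z=0..36mm',np.polyval(P,[0,.036]),ok.sum())
    c=Cam('w12'); print(intool(c,[[285.5,135],[285.5,280]],.0),l[:,2])
E
python3 pl.py
```

```text
[[141, 423], [142, 422], [143, 421], [144, 420], [203, 361], [203, 418], [147, 417], [148, 417], [149, 416], [150, 415], [151, 414], [152, 413], [153, 412], [154, 411], [155, 410], [156, 409], [157, 408], [158, 407], [159, 406]]
[0.1195 0.1195 0.1194 0.1194 0.0686 0.0942 0.1192 0.1197 0.1196 0.1196
 0.1196 0.1196 0.1196 0.1196 0.1196 0.1196 0.1196 0.1196 0.1196] [-0.0003 -0.0003 -0.0003 -0.0003 -0.0003  0.0122 -0.0003 -0.0001 -0.0001
 -0.0001 -0.0001 -0.0001 -0.0001 -0.0001 -0.0001 -0.0001 -0.0001 -0.0001
 -0.0001]
[ 3.23650128e-03 -2.54060071e-05] 0.18543721622424372 at z=0..36mm [-2.54060071e-05  9.11080390e-05] 17
[[ 0.          0.00095023 -0.05856637]
 [ 0.          0.00106769  0.00265656]] [-0.08763217 -0.08360678 -0.07952974 -0.07539947 -0.0711306  -0.06690085
 -0.06267293 -0.0583131  -0.05389142 -0.04940599 -0.04485483 -0.0402359
 -0.03554706 -0.03078612 -0.02595078 -0.02103866 -0.01604729 -0.01097409
 -0.00581638]
```

Request:
servo_tool --pt "0.002 -0.001 0.004 0 1" --pt "0.005 -0.001 0.008 0 1" --pt "0.008 -0.001 0.008 0 1" --pt "0.0105 -0.001 0.008 0 1" --pt "0.0105 -0.001 0.008 0 1"

```text
clock: 18.6
ee_pos: [0.5482, 0.0101, 0.0243]
tool_rot: [-25.8, 90.0, -178.2]
wrist_force: [-1.0, -0.2, -2.7]
gripper_width: 0.0119
```

Request:
servo_tool --pt "0 0 0 0 1" --pt "0 0 0 0 1" --pt "0 0 0 0 1" --pt "0 0 0 0 1" --pt "0 0 0 0 1"

```text
clock: 19.1
ee_pos: [0.5486, 0.0101, 0.0249]
tool_rot: [147.3, 90.0, -5.0]
wrist_force: [-0.1, -0.0, -3.2]
gripper_width: 0.0117
```

```bash
python3 -c "
from h import *
R,p=toolR(); print(p,((p[0]-.489)*.8854+(p[1]+.0212)*.4648)-.0615)
grab('wrist','w13');grab('scene','s13');grab('top','t13')
im=cv2.imread('pics/s13.png');cv2.imwrite('pics/s13z.png',cv2.resize(im[160:250,230:330],None,fx=6,fy=6,interpolation=2))"
```

```text
[0.54860806 0.01012294 0.02485166] 0.0058358838278542435
```

View pics/s13z.png

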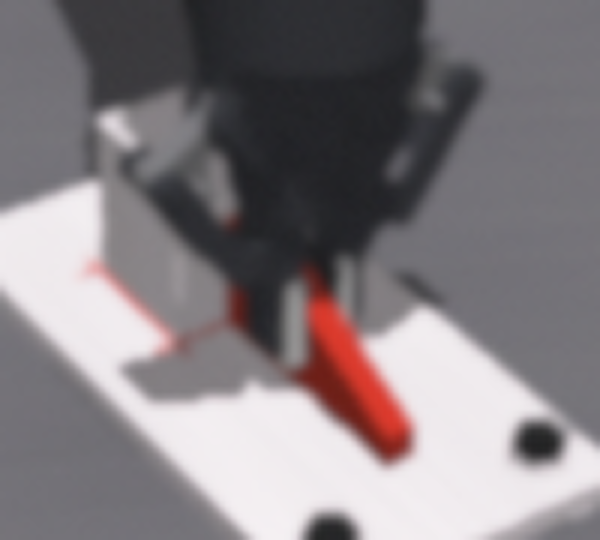

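View pics/w13.png

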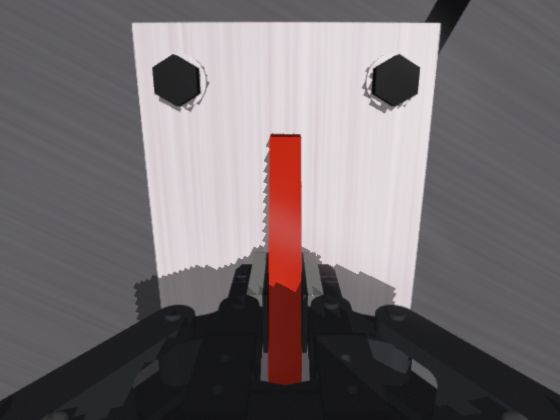

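```bash
python3 - <<'E'
from pl import *
tz=.0249
L,Rr,l,r=plate('w13',tz,range(30,250,10))
w=r[:,1]-l[:,1];ok=abs(w-.12)<.003;m=(l+r)[:,1]/2
print(m[ok].round(4));P=np.polyfit(l[ok,2],m[ok],1);print(np.degrees(np.arctan(P[0])),np.polyval(P,[-.058,0,.036]))
c=Cam('w13'); g=cv2.cvtColor(c.im,cv2.COLOR_RGB2GRAY).astype(int); print(g[15:30,250],g[15:30,320])
e=intool(c,[[287,22.5]],tz-.012); print(e, -.0585-e[0,2])
E
```

```text
[0.0009 0.0009 0.0009 0.0009 0.001  0.001  0.001  0.001  0.001  0.001
 0.001  0.001  0.0012 0.0012 0.0013 0.0013 0.0013 0.0011 0.0011]
0.21894847058213118 [0.00103248 0.00125412 0.00139169]
[ 94  94  94  94  94  97 123 181 208 214 215 215 215 214 215] [ 96  97  97  97  96  96 117 182 213 219 220 219 219 219 219]
[[ 0.0129      0.00147808 -0.1001147 ]] 0.0416147010989158
```

Request:
servo_tool --pt "0.001 0 0.001 0 1" --pt "0.001 0 0.002 0 1" --pt "0.001 0 0.0025 0 1" --pt "0.001 0 0.0025 0 1" --pt "0.001 0 0.0025 0 1"

```text
clock: 19.75
ee_pos: [0.5465, 0.009, 0.0238]
tool_rot: [-170.0, 90.0, 37.6]
wrist_force: [1.0, 0.5, -2.8]
gripper_width: 0.0115
```

Request:
servo_tool --pt "0 0 0 0 1" --pt "0 0 0 0 1" --pt "0 0 0 0 1" --pt "0 0 0 0 1" --pt "0 0 0 0 1"

```text
clock: 20.25
ee_pos: [0.5465, 0.009, 0.0239]
tool_rot: [165.2, 90.0, 12.8]
wrist_force: [1.7, 0.9, -2.3]
gripper_width: 0.0112
```

```bash
cat > st.py <<'E'
from h import *
import sys
fs=[]
for i in range(4):
    n=['scene','top','wrist','scene'][i]; grab(n,sys.argv[1]+n[0]); o=bot.observe(); R,p=toolR(); fs.append(R.T@o['wrist_force'])
print('p',p.round(4),'platex',(((p[0]-.489)*.8854+(p[1]+.0212)*.4648)).round(4),'ftool',np.mean(fs,0).round(2),np.std(fs,0).round(2))
im=cv2.imread(f'pics/{sys.argv[1]}s.png');cv2.imwrite(f'pics/{sys.argv[1]}z.png',cv2.resize(im[160:250,230:330],None,fx=6,fy=6,interpolation=2))
E
python3 st.py a
```

```text
p [0.5464 0.0089 0.0238] platex 0.0649 ftool [ 2.82 -0.06 -1.6 ] [0.33 0.87 0.41]
```

View pics/az.png

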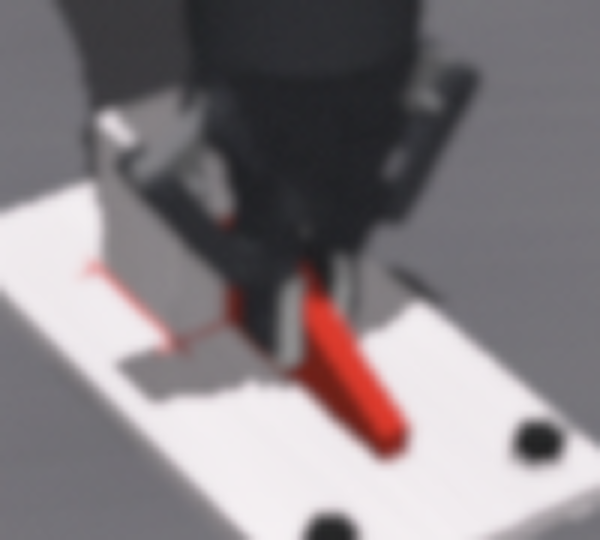

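```bash
python3 - <<'E'
from h import *
for f,tz in (('w13',.0249),('aw',.0238)):
    c=Cam(f); g=cv2.cvtColor(c.im,cv2.COLOR_RGB2GRAY).astype(int); col=g[0:40,280:292].mean(1); d=np.diff(col); 
    i=np.argmax(d); y=i+.5+ (d[i+1]-d[i-1])/(2*(d[i-1]+d[i]+d[i+1]))
    e=intool(c,[[287,y]],tz-.012)[0]; print(y,-.0585-e[2])
c=Cam('at'); im=cv2.cvtColor(c.im,cv2.COLOR_RGB2BGR); cv2.imwrite('pics/atz.png',cv2.resize(im[150:290,210:330],None,fx=5,fy=5,interpolation=2)[:600])
E
```

```text
21.516584333098095 0.04196326807852025
13.618808327351042 0.04453669643073204
```

View pics/atz.png

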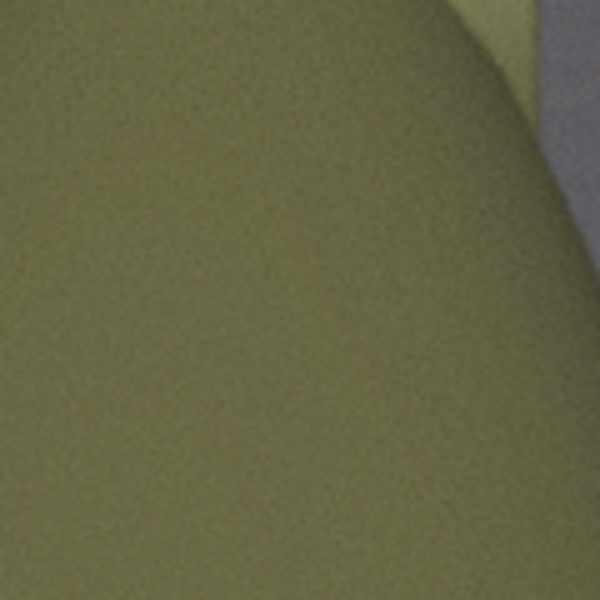

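Request:
servo_tool --pt "0.0005 0 0.0003 0 1" --pt "0.001 0 0.0003 0 1" --pt "0.0015 0 0.0003 0 1" --pt "0.0015 0 0.0003 0 1" --pt "0.0015 0 0.0003 0 1"

```text
clock: 20.95
ee_pos: [0.5465, 0.0089, 0.0231]
tool_rot: [155.0, 89.9, 2.6]
wrist_force: [0.6, 0.2, 5.1]
gripper_width: 0.0114
```

```bash
python3 st.py b
```

```text
p [0.5465 0.0088 0.0231] platex 0.0649 ftool [-5.3  -0.85 -0.39] [0.36 0.34 0.24]
```

Request:
servo_tool --pt "-0.0005 0 0.0004 0 1" --pt "-0.0005 0 0.0008 0 1" --pt "-0.0005 0 0.0008 0 1" --pt "-0.0005 0 0.0008 0 1" --pt "-0.0005 0 0.0008 0 1"

```text
clock: 21.65
ee_pos: [0.546, 0.0086, 0.0231]
tool_rot: [165.0, 89.9, 12.6]
wrist_force: [3.5, 1.9, 1.6]
gripper_width: 0.0116
```

```bash
python3 st.py c
```

```text
p [0.546  0.0086 0.0231] platex 0.0643 ftool [-1.99 -0.4  -4.58] [0.67 0.19 0.51]
```

Request:
servo_tool --pt "0 0 0 0 0.8" --pt "0 0 0 0 0.6" --pt "0 0 0 0 0.4" --pt "0 0 0 0 0.2" --pt "0 0 0 0 0"

```text
clock: 22.35
ee_pos: [0.5444, 0.0082, 0.0223]
tool_rot: [-16.1, 89.9, -168.5]
wrist_force: [-0.9, 1.1, -0.2]
gripper_width: 0.0424
```

Request:
servo_tool --pt "0 0 0 0 0" --pt "-0.01 0 0 0 0" --pt "-0.03 0 0 0 0" --pt "-0.07 0 0 0 -0.5" --pt "-0.11 0 0 0 -1"

```text
clock: 22.85
ee_pos: [0.5445, 0.0084, 0.1342]
tool_rot: [-24.6, 89.9, -177.0]
wrist_force: [0.1, 0.0, -0.2]
gripper_width: 0.0705
```

Request:
servo_tool --pt "-0.03 0 0 0 -1" --pt "-0.06 0 0 0 -1" --pt "-0.09 0 0 0 -1" --pt "-0.1 0 0 0 -1" --pt "-0.1 0 0 0 -1"

```text
clock: 23.35
ee_pos: [0.5464, 0.0084, 0.2348]
tool_rot: [152.6, 89.8, 0.2]
wrist_force: [0.1, 0.2, -0.2]
gripper_width: 0.0854
```

```bash
python3 st.py d
```

```text
p [0.5443 0.0084 0.2311] platex 0.0627 ftool [ 0.13 -0.55  0.17] [0.43 0.38 0.57]
```

View pics/dw.png

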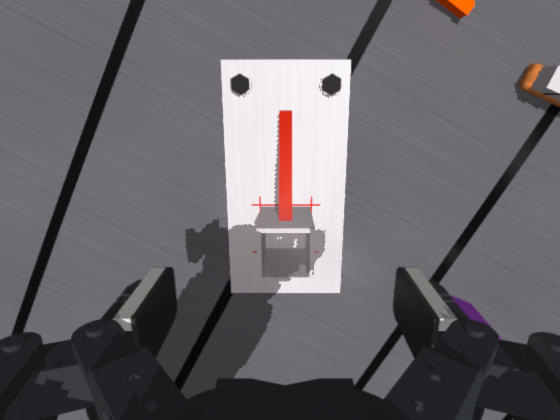

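View pics/dz.png

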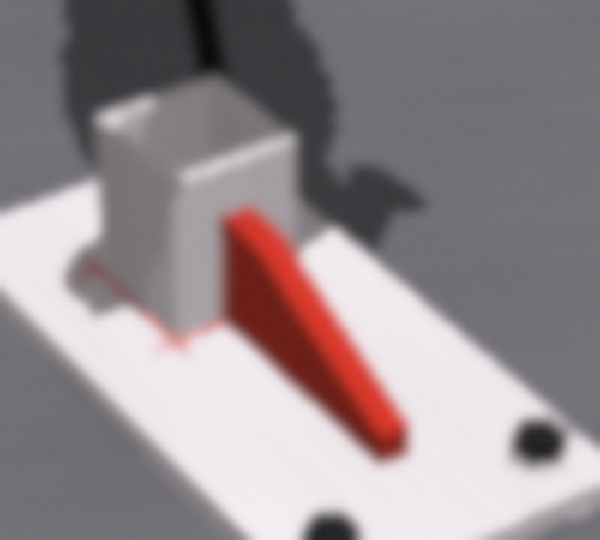

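```bash
python3 - <<'E'
from h import *
im=cv2.imread('pics/dw.png');cv2.imwrite('pics/dwz.png',cv2.resize(im[190:300,235:335],None,fx=5.5,fy=5.5,interpolation=2)[:600])
E
```

```text
(no output)
```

View pics/dwz.png

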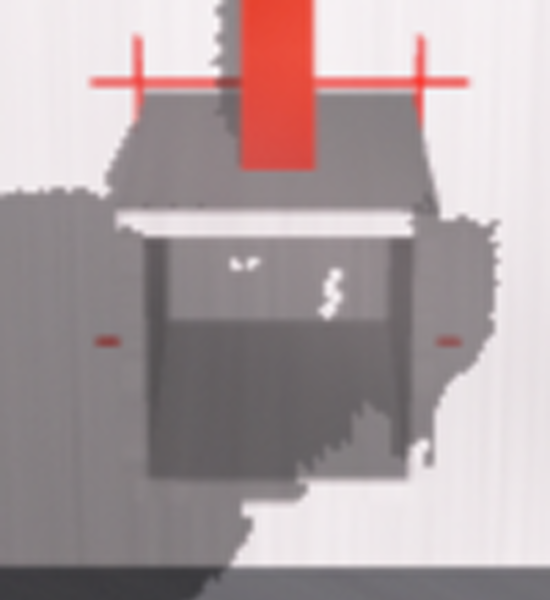

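```bash
python3 - <<'E'
from h import *
c=Cam('top0'); a=c.at([[89.6,285]],.055)[0];o=c.at([[121.8,280.5]],.012)[0]
d=(o-a)[:2];print(a,o,np.linalg.norm(d),np.degrees(np.arctan2(d[1],d[0])))
g=(a+o)[:2]/2; th=np.degrees(np.arctan2(d[1],d[0]))+270; z=np.array([np.cos(np.radians(th-90)),np.sin(np.radians(th-90))])
print(g,th); plan([*(g+.025*z),.22],th)
E
```

```text
[0.4030818  0.33974537 0.055     ] [0.40943119 0.2958219  0.012     ] 0.044380014838719825 -81.77454310446421
[0.40625649 0.31778363] 188.22545689553579
at [0.5443 0.0084 0.2311] th -62.37 j6 153.3 -> shift [ 0.0115 -0.3617 -0.0295] turn 1.9094 len 0.363
```

Request:
servo_tool --pt "0 -0.035 -0.003 -0.14 -1" --pt "0 -0.07 -0.006 -0.28 -1" --pt "0 -0.105 -0.009 -0.42 -1" --pt "0 -0.14 -0.012 -0.56 -1" --pt "0 -0.18 -0.015 -0.7 -1"

```text
clock: 24.05
ee_pos: [0.4739, 0.1755, 0.2313]
tool_rot: [-44.0, 89.9, -156.0]
wrist_force: [0.0, 1.0, -0.1]
gripper_width: 0.0854
```

```bash
python3 -c "
from h import *
plan([.4035,.343,.22],188)"
```

```text
at [0.4739 0.1755 0.2313] th -21.99 j6 132.3 -> shift [ 0.0113 -0.128  -0.129 ] turn 2.6182 len 0.182
```

Request:
servo_tool --pt "0 -0.025 -0.025 -0.14 -1" --pt "0 -0.05 -0.05 -0.28 -1" --pt "0 -0.08 -0.08 -0.42 -1" --pt "0 -0.1 -0.1 -0.56 -1" --pt "0.0 -0.128 -0.129 -0.7 -1"

```text
clock: 24.55
ee_pos: [0.4044, 0.3428, 0.2313]
tool_rot: [-55.0, 89.8, -126.9]
wrist_force: [0.1, 0.3, 0.0]
gripper_width: 0.0856
```

Request:
servo_tool --pt "0 0 0 -0.15 -1" --pt "0 0 0 -0.3 -1" --pt "0 0 0 -0.45 -1" --pt "0 0 0 -0.6 -1" --pt "0 0 0 -0.75 -1"

```text
clock: 25.05
ee_pos: [0.4048, 0.3422, 0.2311]
tool_rot: [-109.9, 89.8, -138.7]
wrist_force: [-0.1, -0.6, -0.7]
gripper_width: 0.0851
```

Request:
servo_tool --pt "0 0 0 -0.15 -1" --pt "0 0 0 -0.3 -1" --pt "0 0 0 -0.45 -1" --pt "0 0 0 -0.6 -1" --pt "0 0 0 -0.75 -1"

```text
clock: 25.55
ee_pos: [0.4049, 0.3422, 0.2311]
tool_rot: [-154.1, 89.8, -139.9]
wrist_force: [0.9, -1.1, -0.3]
gripper_width: 0.0854
```

Request:
servo_tool --pt "0 0 0 -0.15 -1" --pt "0 0 0 -0.3 -1" --pt "0 0 0 -0.45 -1" --pt "0 0 0 -0.6 -1" --pt "0 0 0 -0.75 -1"

```text
clock: 26.05
ee_pos: [0.4049, 0.3421, 0.2312]
tool_rot: [164.2, 89.8, -138.7]
wrist_force: [-0.7, 0.1, 0.2]
gripper_width: 0.0855
```

```bash
python3 -c "
from h import *
plan([.4035,.343,.22],188)"
```

```text
at [0.4049 0.3421 0.2312] th 147.11 j6 -16.9 -> shift [ 0.0112  0.0016 -0.    ] turn -0.7136 len 0.011
```

Request:
servo_tool --pt "0 0 0 -0.15 -1" --pt "0 0 0 -0.3 -1" --pt "0 0 0 -0.45 -1" --pt "0 0 0 -0.6 -1" --pt "0 0 0 -0.71 -1"

```text
clock: 26.55
ee_pos: [0.4049, 0.3422, 0.2311]
tool_rot: [122.3, 89.8, -139.9]
wrist_force: [0.2, -0.9, -0.0]
gripper_width: 0.0854
```

```bash
python3 -c "
from h import *
grab('wrist','e0');grab('wrist','e1');grab('wrist','e2')
plan([.4035,.343,.22],188)"
```

```text
at [0.405  0.3423 0.2315] th -172.7 j6 -57.1 -> shift [0.0115 0.0014 0.0009] turn -0.0122 len 0.012
```

View pics/e2.png

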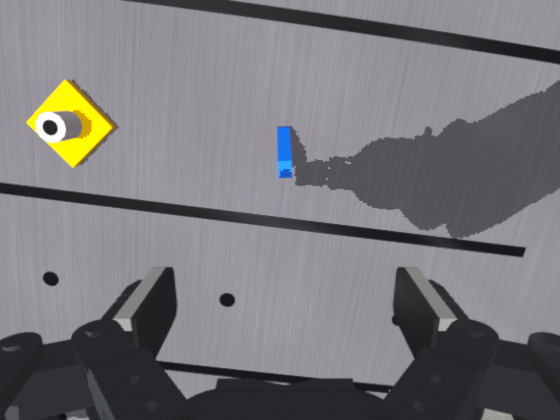

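```bash
python3 - <<'E'
from h import *
c=Cam('e2'); im=cv2.imread('pics/e2.png');cv2.imwrite('pics/e2z.png',cv2.resize(im[115:190,260:310],None,fx=8,fy=8,interpolation=2))
E
```

```text
(no output)
```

View pics/e2z.png

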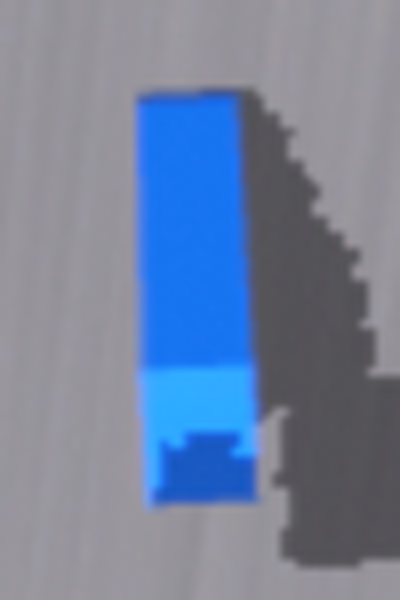

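```bash
python3 - <<'E'
from h import *
c=Cam('e2'); f=lambda u,v:[260+u/8,115+v/8]
o=c.at([f(137,97),f(238,95)],.012)[:,:2];k=c.at([f(142,367),f(248,367)],.055)[:,:2];a=c.at([f(150,506),f(257,500)],.055)[:,:2]
ang=lambda d:np.degrees(np.arctan2(d[1],d[0]))
print([np.linalg.norm(q[0]-q[1]).round(4) for q in(o,k,a)],ang(o.mean(0)-a.mean(0)),ang(k.mean(0)-a.mean(0)),np.linalg.norm(o.mean(0)-a.mean(0)),[ang(q[0]-q[1]) for q in(o,k,a)])
g=(o.mean(0)+a.mean(0))/2; d=o.mean(0)-a.mean(0); th=ang(d)+270; d/=np.linalg.norm(d)
y=np.array([np.cos(np.radians(th)),np.sin(np.radians(th))]); G=g-.005*d-.001*y; print(g,th,G)
plan([*G,.09],th)
E
```

```text
[np.float64(0.0121), np.float64(0.0115), np.float64(0.0118)] -79.99995935626586 -78.94555146361546 0.04046908731154133 [np.float64(8.627599893380863), np.float64(7.500571503881054), np.float64(10.77268289272443)]
[0.40626498 0.31962474] 190.00004064373414 [0.40638154 0.32472242]
at [0.405  0.3423 0.2315] th -172.7 j6 -57.1 -> shift [ 0.1415  0.0006 -0.0174] turn -0.0471 len 0.143
```

Request:
servo_tool --pt "0.02 0.0005 -0.0174 -0.045 -1" --pt "0.06 0.0005 -0.0174 -0.045 -1" --pt "0.1 0.0005 -0.0174 -0.045 -1" --pt "0.13 0.0005 -0.0174 -0.045 -1" --pt "0.14 0.0005 -0.0174 -0.045 -1"

```text
clock: 27.2
ee_pos: [0.4049, 0.3235, 0.0892]
tool_rot: [118.4, 89.6, -141.7]
wrist_force: [-0.2, -0.5, 1.3]
gripper_width: 0.0855
```

Request:
servo_tool --pt "0.02 0 0 0 -1" --pt "0.04 0 0 0 -1" --pt "0.06 0 0 0 -1" --pt "0.072 0 0 0 -1" --pt "0.072 0 0 0 -1"

```text
clock: 27.7
ee_pos: [0.4066, 0.3248, 0.0198]
tool_rot: [118.7, 89.9, -141.4]
wrist_force: [-0.1, -1.0, 0.5]
gripper_width: 0.0852
```

```bash
python3 -c "
from h import *
plan([.4064,.3247,.01],189.9)"
```

```text
at [0.4066 0.3248 0.0198] th -170.04 j6 -61.3 -> shift [ 0.0098  0.0002 -0.0001] turn 0.0011 len 0.01
```

Request:
servo_tool --pt "0.005 0 0 0 -1" --pt "0.008 0 0 0 -0.7" --pt "0.008 0 0 0 -0.4" --pt "0.008 0 0 0 -0.1" --pt "0.008 0 0 0 0.2"

```text
clock: 28.2
ee_pos: [0.4076, 0.3257, 0.0132]
tool_rot: [-61.0, 90.0, 39.0]
wrist_force: [1.0, 0.3, -1.0]
gripper_width: 0.0346
```

Request:
servo_tool --pt "0 0 0 0 0.5" --pt "0 0 0 0 0.7" --pt "0 0 0 0 0.8" --pt "0 0 0 0 0.9" --pt "0 0 0 0 1" --newtons 30

```text
clock: 28.7
ee_pos: [0.4075, 0.3256, 0.013]
tool_rot: [-58.6, 90.0, 41.4]
wrist_force: [-0.9, 0.4, 2.6]
gripper_width: 0.0116
```

Request:
servo_tool --pt "0 0 0 0 1" --pt "0 0 0 0 1" --pt "0 0 0 0 1" --pt "0 0 0 0 1" --pt "0 0 0 0 1"

```text
clock: 29.2
ee_pos: [0.4075, 0.3256, 0.013]
tool_rot: [-53.0, 90.0, 47.0]
wrist_force: [-0.8, -0.1, 5.8]
gripper_width: 0.0114
```

```bash
python3 -c "
from h import *
plan([.4064,.3247,.01],189.9)
grab('wrist','e3')"
```

```text
at [0.4075 0.3256 0.013 ] th -169.99 j6 -61.4 -> shift [ 0.003   0.0013 -0.0007] turn 0.002 len 0.003
```

View pics/e3.png

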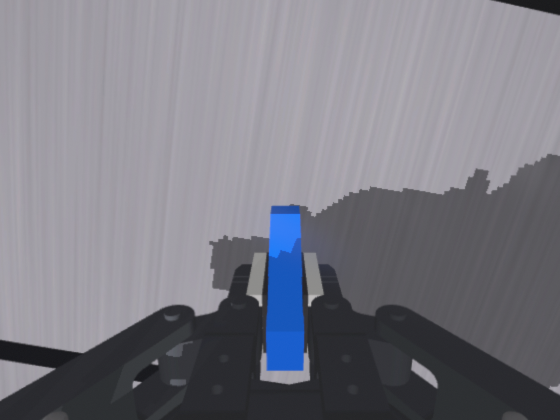

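```bash
python3 - <<'E'
from h import *
im=cv2.imread('pics/e3.png');cv2.imwrite('pics/e3z.png',cv2.resize(im[195:385,250:320],None,fx=3.1,fy=3.1,interpolation=2))
c=Cam('e3')
for y in (206,213): print(y,intool(c,[[286,y]],.001))
print(intool(c,[[286,370]],-.042), intool(c,[[286,332]],-.042))
E
```

```text
206 [[ 0.001       0.00120901 -0.03006121]]
213 [[ 0.001       0.00121585 -0.02708862]]
[[-0.042       0.00115901  0.01327139]] [[-0.042       0.00112433 -0.00133269]]
```

View pics/e3z.png

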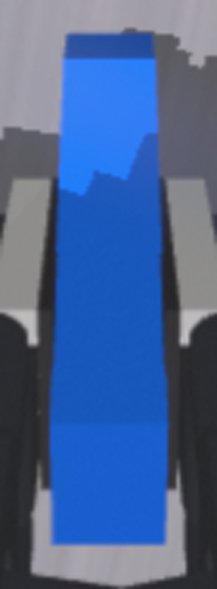

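Request:
servo_tool --pt "-0.03 0 0 0 1" --pt "-0.07 0 0 0 1" --pt "-0.11 0 0 0 1" --pt "-0.12 0 0 0 1" --pt "-0.12 0 0 0 1"

```text
clock: 29.75
ee_pos: [0.4083, 0.3261, 0.134]
tool_rot: [-61.9, 89.8, 38.1]
wrist_force: [0.6, 0.7, -1.9]
gripper_width: 0.0119
```

```bash
python3 -c "
from h import *
plan([.4438,-.0449,.11],117.7)"
```

```text
at [0.4083 0.3261 0.134 ] th -169.99 j6 -61.4 -> shift [ 0.0234  0.0296 -0.3716] turn 1.2621 len 0.373
```

Request:
servo_tool --pt "0 0.003 -0.04 0.14 1" --pt "0 0.006 -0.08 0.28 1" --pt "0 0.009 -0.12 0.42 1" --pt "0 0.012 -0.16 0.56 1" --pt "0 0.015 -0.2 0.7 1"

```text
clock: 30.25
ee_pos: [0.4255, 0.1239, 0.1304]
tool_rot: [138.5, 89.8, -161.9]
wrist_force: [1.5, -0.0, 0.1]
gripper_width: 0.0117
```

```bash
python3 -c "
from h import *
plan([.4438,-.0449,.11],117.7)"
```

```text
at [0.4255 0.1239 0.1304] th 149.6 j6 -43.4 -> shift [ 0.0205 -0.1012 -0.1363] turn 0.5568 len 0.171
```

Request:
servo_tool --pt "0 -0.02 -0.027 0.14 1" --pt "0 -0.045 -0.06 0.28 1" --pt "0 -0.07 -0.095 0.42 1" --pt "0 -0.1 -0.1363 0.556 1" --pt "0 -0.1012 -0.1363 0.556 1"

```text
clock: 30.75
ee_pos: [0.4452, -0.0477, 0.1306]
tool_rot: [-175.9, 89.8, -148.4]
wrist_force: [-0.5, -0.1, -1.3]
gripper_width: 0.0112
```

Request:
servo_tool --pt "0 0 0 0 1" --pt "0.02 0 0 0 1" --pt "0.04 0 0 0 1" --pt "0.05 0 0 0 1" --pt "0.05 0 0 0 1"

```text
clock: 31.25
ee_pos: [0.4444, -0.0414, 0.0808]
tool_rot: [143.4, 89.7, 171.6]
wrist_force: [0.3, -0.5, -1.8]
gripper_width: 0.0116
```

```bash
python3 st.py f; python3 -c "
from h import *
plan([.4438,-.0449,.045],117.7)"
```

```text
p [ 0.4472 -0.0424  0.0835] platex -0.0469 ftool [ 0.9  -0.16 -0.06] [0.23 0.66 0.29]
at [ 0.4472 -0.0424  0.0835] th 118.11 j6 -33.5 -> shift [ 0.0385 -0.0006 -0.0042] turn 0.0071 len 0.039
```

View pics/fw.png

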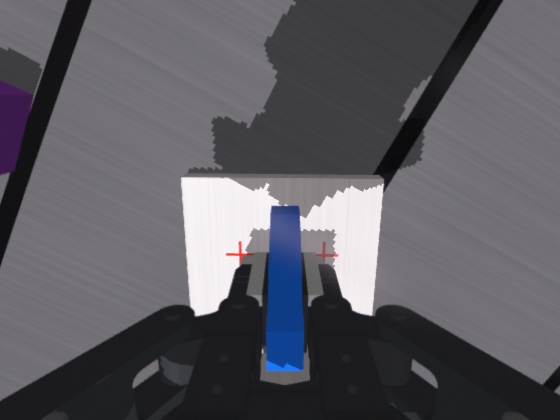

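View pics/fz.png

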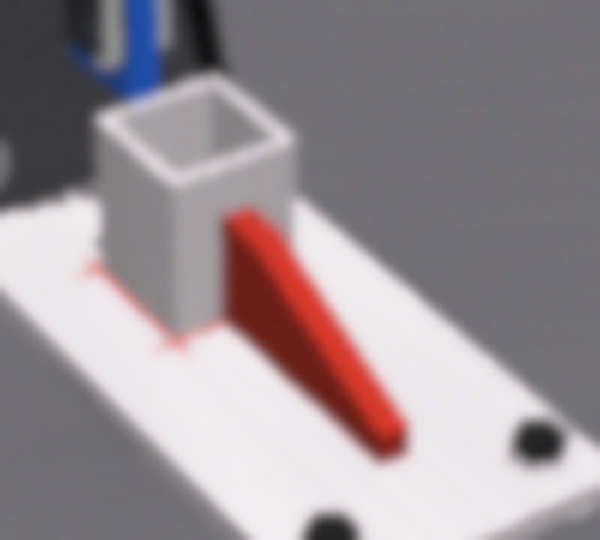

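Request:
servo_tool --pt "0 -0.0006 -0.0042 0.007 1" --pt "0.01 -0.0006 -0.0042 0.007 1" --pt "0.025 -0.0006 -0.0042 0.007 1" --pt "0.035 -0.0006 -0.0042 0.007 1" --pt "0.04 -0.0006 -0.0042 0.007 1"

```text
clock: 31.95
ee_pos: [0.4423, -0.0453, 0.0416]
tool_rot: [145.8, 89.9, 173.4]
wrist_force: [0.2, -0.0, -1.8]
gripper_width: 0.0119
```

Request:
servo_tool --pt "0 0 0 0 1" --pt "0 0 0 0 1" --pt "0 0 0 0 1" --pt "0 0 0 0 1" --pt "0 0 0 0 1"

```text
clock: 32.45
ee_pos: [0.4434, -0.0453, 0.0431]
tool_rot: [-32.5, 90.0, -4.8]
wrist_force: [-0.8, -0.3, -1.3]
gripper_width: 0.012
```

```bash
python3 st.py g; cat > pl2.py <<'E'
from pl import *
f=sys.argv[1];tz=float(sys.argv[2])
c=Cam(f); g=cv2.GaussianBlur(cv2.cvtColor(c.im,cv2.COLOR_RGB2GRAY).astype(np.float32),(3,3),0)
h=cv2.cvtColor(c.im,cv2.COLOR_RGB2HSV)
L=[];Q=[]
for y in range(int(sys.argv[3]),int(sys.argv[4]),4):
    d=np.diff(g[y]); L.append([100+np.argmax(d[100:240])+.5,y]); Q.append([330+np.argmin(d[330:480])+.5,y])
l=intool(c,L,tz-.012);r=intool(c,Q,tz-.012);w=r[:,1]-l[:,1];m=(l+r)[:,1]/2;ok=abs(w-.12)<.0025
print('w',w.round(4)); print('mid',m[ok].round(4))
if ok.sum()>2: P=np.polyfit(l[ok,2],m[ok],1); print('ang',np.degrees(np.arctan(P[0])),np.polyval(P,[-.025,.013]))
bl=cv2.inRange(h,(105,120,40),(125,255,255)); ys,xs=np.nonzero(bl[200:370,240:330]); print('blue mid by row',[(200+y,240+xs[ys==y].mean()) for y in (10,30,60,90,120,150)])
E
python3 pl2.py gw .045 190 250
```

```text
p [ 0.4432 -0.0453  0.0429] platex -0.0517 ftool [ 1.45 -0.17 -0.12] [0.15 0.5  0.15]
w [0.1052 0.107  0.1436 0.1196 0.121  0.1214 0.1208 0.1212 0.121  0.1209
 0.1213 0.1207 0.1211 0.121  0.1209]
mid [0.0001 0.0006 0.0006 0.0006 0.0006 0.0004 0.0006 0.0006 0.0006 0.0006
 0.0004 0.0006]
ang 0.38137015229373394 [0.00043517 0.00068811]
blue mid by row [(210, np.float64(285.0)), (230, np.float64(285.0)), (260, np.float64(284.5)), (290, np.float64(284.5)), (320, np.float64(284.5)), (350, np.float64(284.5))]
```

View pics/gw.png

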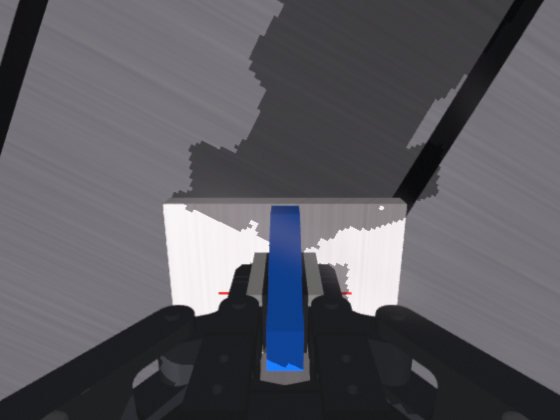

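Request:
servo_tool --pt "0.002 -0.0003 0.004 0 1" --pt "0.006 -0.0003 0.008 0 1" --pt "0.01 -0.0003 0.008 0 1" --pt "0.014 -0.0003 0.008 0 1" --pt "0.0165 -0.0003 0.008 0 1"

```text
clock: 33.15
ee_pos: [0.4499, -0.0418, 0.0256]
tool_rot: [150.3, 89.9, 178.0]
wrist_force: [-0.8, -0.3, -1.2]
gripper_width: 0.0116
```

Request:
servo_tool --pt "0 0 0 0 1" --pt "0 0 0 0 1" --pt "0 0 0 0 1" --pt "0 0 0 0 1" --pt "0 0 0 0 1"

```text
clock: 33.65
ee_pos: [0.4505, -0.0419, 0.0265]
tool_rot: [-27.8, 90.0, -0.1]
wrist_force: [-0.3, 0.5, -1.8]
gripper_width: 0.0116
```

```bash
python3 st.py i; python3 pl2.py iw .0265 180 250
```

```text
p [ 0.4504 -0.0418  0.0264] platex -0.0437 ftool [ 1.14 -0.15 -0.22] [0.24 0.44 0.4 ]
w [0.1249 0.102  0.1315 0.1168 0.1189 0.1198 0.1197 0.1196 0.12   0.1195
 0.1199 0.1194 0.1193 0.1202 0.1197 0.1201 0.1195 0.1199]
mid [0.0006 0.0008 0.001  0.0008 0.0008 0.0008 0.0008 0.0008 0.0006 0.0008
 0.0008 0.0009 0.0009 0.0009]
ang 0.100120002591097 [0.00080956 0.00087597]
blue mid by row [(210, np.float64(285.0)), (230, np.float64(284.5)), (260, np.float64(284.5)), (290, np.float64(284.5)), (320, np.float64(284.5)), (350, np.float64(284.5))]
```

View pics/iw.png

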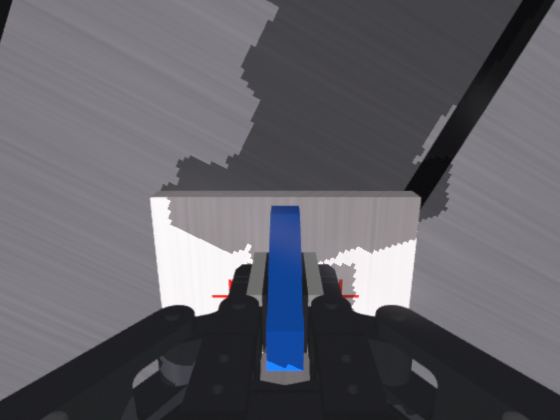

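```bash
python3 - <<'E'
from h import *
c=Cam('iw'); g=cv2.cvtColor(c.im,cv2.COLOR_RGB2GRAY).astype(int); print(g[186:204,256:264].mean(1).round(),g[186:204,310:320].mean(1).round())
for y in (192,197): print(y,intool(c,[[286,y]],.0144)[0,2]+.0268)
im=cv2.imread('pics/is.png');cv2.imwrite('pics/isz.png',cv2.resize(im[150:230,215:315],None,fx=7,fy=7,interpolation=2))
E
```

```text
[ 70.  71.  72.  74.  84. 107. 111. 112. 113. 113. 118. 142. 147. 149.
 149. 149. 149. 149.] [ 71.  71.  71.  72.  82. 104. 108. 109. 110. 110. 115. 139. 144. 146.
 146. 146. 146. 146.]
192 -0.005628528440954805
197 -0.0033622283173434415
```

View pics/isz.png

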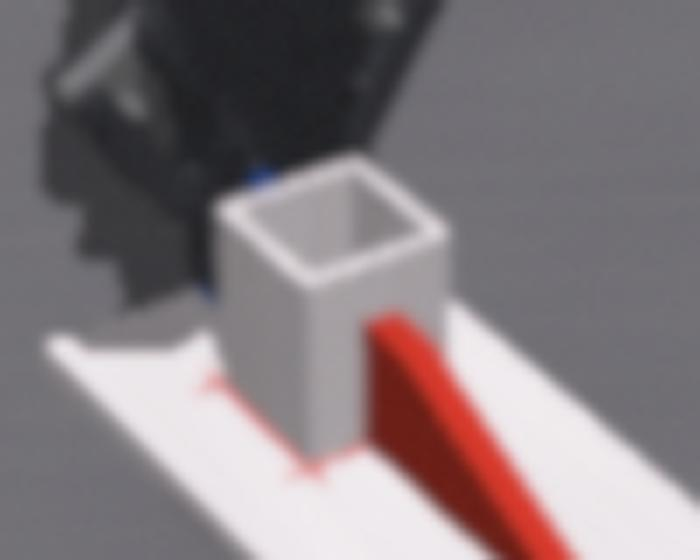

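Request:
servo_tool --pt "0.0005 0 0.001 0 1" --pt "0.0005 0 0.002 0 1" --pt "0.0005 0 0.003 0 1" --pt "0.0005 0 0.0035 0 1" --pt "0.0005 0 0.0035 0 1"

```text
clock: 34.35
ee_pos: [0.4536, -0.0402, 0.0258]
tool_rot: [-13.2, 90.0, 14.5]
wrist_force: [1.2, -0.7, -0.9]
gripper_width: 0.0116
```

Request:
servo_tool --pt "0 0 0 0 1" --pt "0 0 0 0 1" --pt "0 0 0 0 1" --pt "0 0 0 0 1" --pt "0 0 0 0 1"

```text
clock: 34.85
ee_pos: [0.4535, -0.0403, 0.0258]
tool_rot: [-65.4, 90.0, -37.8]
wrist_force: [-0.5, -0.6, -1.3]
gripper_width: 0.0116
```

```bash
python3 st.py j
```

```text
p [ 0.4535 -0.0402  0.0258] platex -0.0403 ftool [ 1.52 -0.28  0.18] [0.51 0.34 0.57]
```

Request:
servo_tool --pt "0 0 0.0005 0 1" --pt "0 0 0.001 0 1" --pt "0 0 0.001 0 1" --pt "0 0 0.001 0 1" --pt "0 0 0.001 0 1"

```text
clock: 35.55
ee_pos: [0.4544, -0.0398, 0.0258]
tool_rot: [-175.8, 90.0, -148.1]
wrist_force: [0.4, 1.0, -0.6]
gripper_width: 0.0116
```

```bash
python3 st.py k
```

```text
p [ 0.4543 -0.0398  0.0258] platex -0.0393 ftool [ 1.34 -0.08  0.51] [0.48 0.26 0.42]
```

Request:
servo_tool --pt "0 0 0.0005 0 1" --pt "0 0 0.001 0 1" --pt "0 0 0.001 0 1" --pt "0 0 0.001 0 1" --pt "0 0 0.001 0 1"

```text
clock: 36.25
ee_pos: [0.4552, -0.0393, 0.0258]
tool_rot: [176.0, 90.0, -156.4]
wrist_force: [-0.4, 1.1, -1.1]
gripper_width: 0.0115
```

```bash
python3 st.py l
```

```text
p [ 0.4552 -0.0393  0.0258] platex -0.0383 ftool [1.08 0.05 0.3 ] [0.35 0.24 0.77]
```

Request:
servo_tool --pt "0 0 0.0005 0 1" --pt "0 0 0.001 0 1" --pt "0 0 0.001 0 1" --pt "0 0 0.001 0 1" --pt "0 0 0.001 0 1"

```text
clock: 36.95
ee_pos: [0.4556, -0.0391, 0.0257]
tool_rot: [-178.1, 89.9, -150.5]
wrist_force: [-3.4, -1.5, 1.6]
gripper_width: 0.0115
```

```bash
python3 st.py m
```

```text
p [ 0.4556 -0.039   0.0257] platex -0.0378 ftool [-0.67 -0.73 -4.68] [0.43 0.3  0.37]
```

Request:
servo_tool --pt "0 0 0.0005 0 1" --pt "0 0 0.001 0 1" --pt "0 0 0.001 0 1" --pt "0 0 0.001 0 1" --pt "0 0 0.001 0 1"

```text
clock: 37.65
ee_pos: [0.4571, -0.0382, 0.0257]
tool_rot: [45.2, 90.0, 72.9]
wrist_force: [-1.8, -0.3, -2.4]
gripper_width: 0.0115
```

```bash
python3 st.py o; python3 - <<'E'
from h import *
for f in 'io':
    im=cv2.imread(f'pics/{f}s.png');cv2.imwrite(f'pics/{f}sz.png',cv2.resize(im[155:230,225:315],None,fx=8,fy=8,interpolation=2))
E
```

```text
p [ 0.4572 -0.0382  0.0258] platex -0.0361 ftool [ 1.79  0.66 -2.24] [0.12 0.42 0.19]
```

View pics/osz.png

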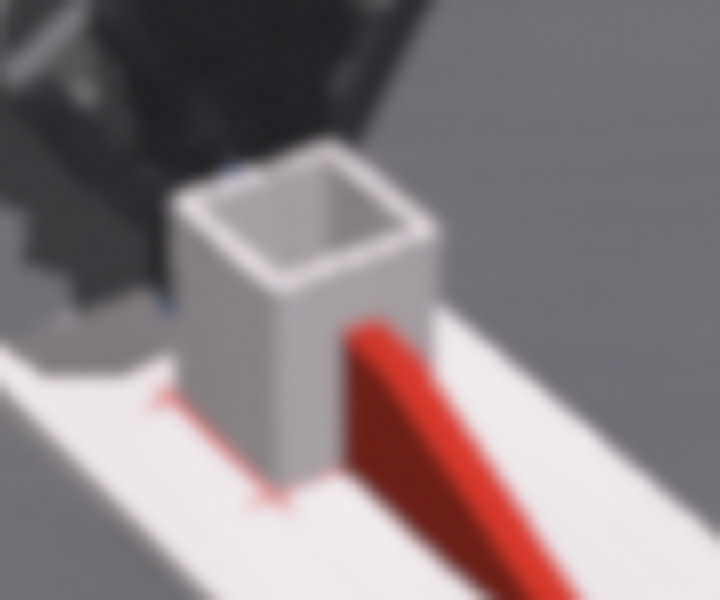

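Request:
servo_tool --pt "0.0005 0 0 0 1" --pt "0.001 0 0 0 1" --pt "0.0015 0 0 0 1" --pt "0.0015 0 0 0 1" --pt "0.0015 0 0 0 1"

```text
clock: 38.35
ee_pos: [0.4573, -0.0384, 0.025]
tool_rot: [-36.8, 90.0, -9.2]
wrist_force: [-4.6, -0.8, 6.9]
gripper_width: 0.0115
```

```bash
python3 st.py q
```

```text
p [ 0.4573 -0.0384  0.025 ] platex -0.0361 ftool [-7.2   1.29 -4.35] [0.37 0.67 0.38]
```

Request:
servo_tool --pt "-0.0004 0 0 0 0.8" --pt "-0.0004 0 0 0 0.6" --pt "-0.0004 0 0 0 0.4" --pt "-0.0004 0 0 0 0.2" --pt "-0.0004 0 0 0 0"

```text
clock: 39.05
ee_pos: [0.4575, -0.0383, 0.0248]
tool_rot: [-21.1, 90.0, 6.6]
wrist_force: [0.6, 0.5, -0.8]
gripper_width: 0.0426
```

Request:
servo_tool --pt "0 0 0 0 0" --pt "-0.01 0 0 0 0" --pt "-0.03 0 0 0 0" --pt "-0.07 0 0 0 -0.5" --pt "-0.11 0 0 0 -1"

```text
clock: 39.55
ee_pos: [0.4562, -0.0383, 0.1361]
tool_rot: [145.2, 89.9, 172.8]
wrist_force: [1.1, 0.6, -0.7]
gripper_width: 0.0703
```

Request:
servo_tool --pt "-0.03 0 0 0 -1" --pt "-0.06 0 0 0 -1" --pt "-0.09 0 0.01 0 -1" --pt "-0.1 0 0.02 0 -1" --pt "-0.1 0 0.02 0 -1"

```text
clock: 40.05
ee_pos: [0.4768, -0.0289, 0.2373]
tool_rot: [-29.1, 89.7, -1.4]
wrist_force: [0.2, -0.2, -0.4]
gripper_width: 0.0852
```

```bash
python3 st.py r;python3 - <<'E'
from h import *
im=cv2.imread('pics/rs.png');cv2.imwrite('pics/rsz.png',cv2.resize(im[155:230,225:315],None,fx=8,fy=8,interpolation=2))
E
```

```text
p [ 0.4735 -0.0292  0.2337] platex -0.0174 ftool [ 0.63 -0.16 -0.73] [0.64 0.5  0.43]
```

View pics/rw.png

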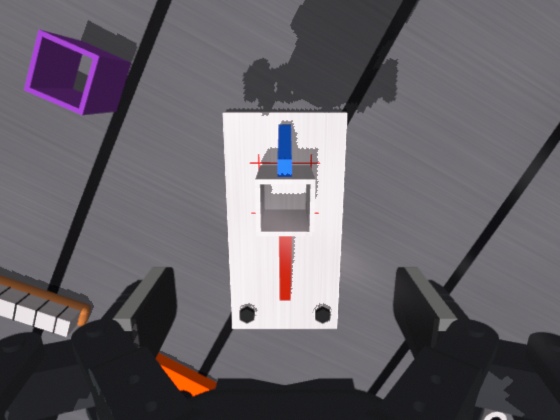

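View pics/rsz.png

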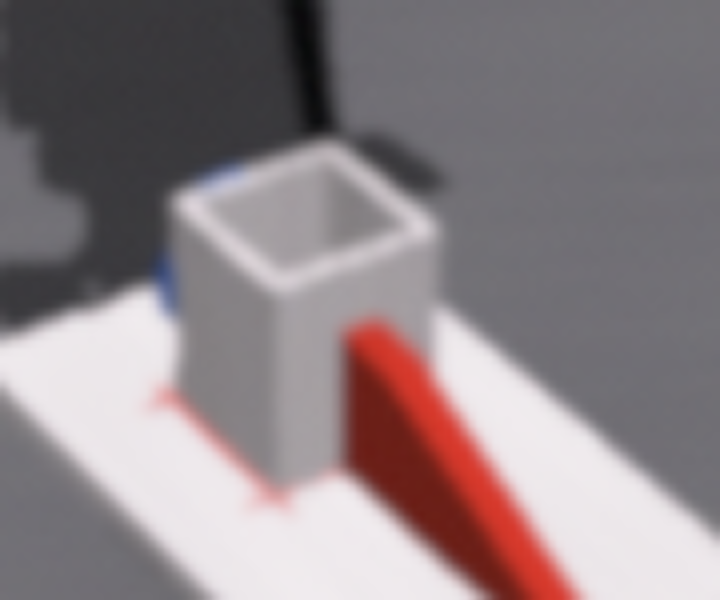

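```bash
python3 - <<'E'
from h import *
im=cv2.imread('pics/rw.png');cv2.imwrite('pics/rwz.png',cv2.resize(im[110:250,235:335],None,fx=5,fy=4.2,interpolation=2))
E
```

```text
(no output)
```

View pics/rwz.png

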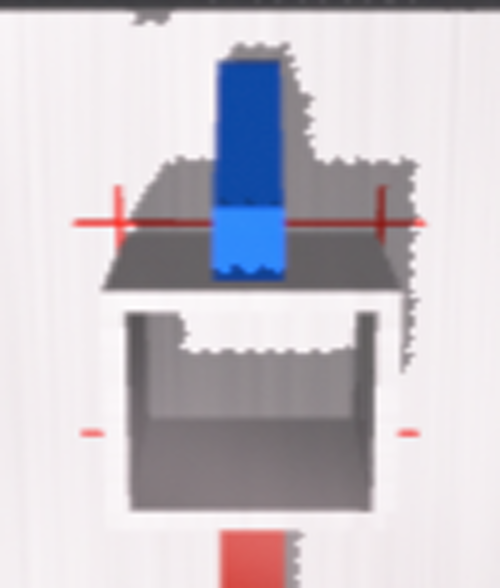

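```bash
python3 - <<'E'
from h import *
c=Cam('rw'); f=lambda u,v:[235+u/5,110+v/4.2]
a=np.radians(27.7);X=np.array([np.cos(a),np.sin(a)]);Y=np.array([-X[1],X[0]]);s=np.array([.489,-.0212])
def pr(n,uv,z):
    q=c.at([uv],z)[0,:2]-s; print(n,(q@X).round(4),(q@Y).round(4))
pr('blue edge',f(249,278),.067);pr('post top -x L',f(102,291),.077);pr('post top -x R',f(402,291),.077);pr('post bot -x',f(250,231),.012)
pr('post top +x L',f(107,528),.077);pr('post top +x R',f(398,528),.077)
pr('red top',f(253,530),.057)
pr('red line-x',f(250,222),.012);pr('red line +x',f(250,433),.012)
plan([0.617,.323,.2],0)
c=Cam('top0')
b,_=blobs(c,(20,150,100),(32,255,255)); Q=c.at(cv2.boxPoints(cv2.minAreaRect(b[0])),.01)[:,:2];print(Q,Q.mean(0),[np.degrees(np.arctan2(*(Q[i]-Q[i-1])[::-1])) for i in range(4)])
E
```

```text
blue edge -0.0234 0.0005
post top -x L -0.0229 -0.0238
post top -x R -0.023 0.0258
post bot -x -0.023 0.0007
post top +x L 0.027 -0.024
post top +x R 0.0269 0.0263
red top 0.0352 0.0013
red line-x -0.0251 0.0007
red line +x 0.0273 0.0008
at [ 0.4735 -0.0292  0.2337] th 117.65 j6 -31.2 -> shift [0.0334 0.2454 0.2906] turn 2.0534 len 0.382
[[0.61443872 0.3660987 ]
 [0.6610261  0.32620281]
 [0.61871857 0.28050289]
 [0.57288291 0.32047714]] [0.61676657 0.32332039] [np.float64(47.67020443466939), np.float64(-40.575652216380384), np.float64(-132.79253414010188), np.float64(138.90762184656109)]
```

```bash
python3 -c "
from h import *
plan([.64,.303,.23],48.5)"
```

```text
at [ 0.4735 -0.0292  0.2337] th 117.65 j6 -31.2 -> shift [0.0033 0.217  0.3016] turn 1.2069 len 0.372
```

Request:
servo_tool --pt "0 0.024 0.033 0.12 -1" --pt "0 0.048 0.066 0.24 -1" --pt "0 0.072 0.1 0.36 -1" --pt "0 0.096 0.133 0.48 -1" --pt "0 0.12 0.166 0.6 -1"

```text
clock: 40.75
ee_pos: [0.5656, 0.1553, 0.2335]
tool_rot: [-152.7, 89.9, -159.7]
wrist_force: [0.8, -0.9, 0.4]
gripper_width: 0.0853
```

```bash
python3 -c "
from h import *
plan([.64,.303,.23],48.5)"
```

```text
at [0.5656 0.1553 0.2335] th 82.98 j6 22.4 -> shift [0.0032 0.1557 0.0557] turn 0.6017 len 0.165
```

Request:
servo_tool --pt "0 0.035 0.013 0.14 -1" --pt "0 0.07 0.026 0.28 -1" --pt "0 0.105 0.039 0.42 -1" --pt "0 0.14 0.05 0.55 -1" --pt "0 0.1557 0.0557 0.6 -1"

```text
clock: 41.25
ee_pos: [0.6394, 0.3046, 0.2325]
tool_rot: [-127.2, 89.9, -168.4]
wrist_force: [0.4, 0.2, -0.1]
gripper_width: 0.0851
```

Request:
servo_tool --pt "0 0 0 0 -1" --pt "0 0 0 0 -1" --pt "0 0 0 0 -1" --pt "0 0 0 0 -1" --pt "0 0 0 0 -1"

```text
clock: 41.75
ee_pos: [0.6396, 0.3015, 0.2351]
tool_rot: [53.2, 90.0, 12.0]
wrist_force: [0.9, -0.7, -0.6]
gripper_width: 0.0856
```

```bash
python3 - <<'E'
from h import *
grab('wrist','c0'); c=Cam('c0')
b,m=blobs(c,(20,120,80),(33,255,255)); r=cv2.minAreaRect(b[0]); P=cv2.boxPoints(r); Q=c.at(P,.01)[:,:2]
print(P,Q.round(4),Q.mean(0),[np.degrees(np.arctan2(*(Q[i]-Q[i-1])[::-1])).round(2) for i in range(4)],[np.linalg.norm(Q[i]-Q[i-1]).round(4) for i in range(4)])
plan([.617,.323,.2],48.5)
E
```

```text
[[257. 107.]
 [318. 107.]
 [318. 168.]
 [257. 168.]] [[0.5751 0.3213]
 [0.6135 0.3654]
 [0.6593 0.3275]
 [0.6191 0.2813]] [0.61675071 0.32388183] [np.float64(137.76), np.float64(48.93), np.float64(-39.66), np.float64(-131.07)] [np.float64(0.0594), np.float64(0.0586), np.float64(0.0594), np.float64(0.0612)]
at [0.6396 0.3016 0.2352] th 48.86 j6 66.4 -> shift [ 0.0352  0.0012 -0.0311] turn 0.0062 len 0.047
```

View pics/c0.png

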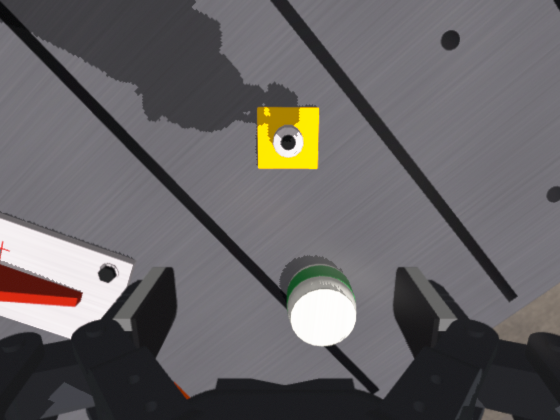

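```bash
python3 -c "
from h import *
plan([.616,.323,.0145],48.9)"
```

```text
at [0.6396 0.3016 0.2352] th 48.86 j6 66.4 -> shift [ 0.2207  0.0005 -0.0319] turn -0.0007 len 0.223
```

Request:
servo_tool --pt "0.01 0.0005 -0.015 0 -1" --pt "0.04 0.0005 -0.0319 0 -1" --pt "0.08 0.0005 -0.0319 0 -1" --pt "0.12 0.0005 -0.0319 0 -1" --pt "0.15 0.0005 -0.0319 0 -1"

```text
clock: 42.3
ee_pos: [0.6148, 0.323, 0.0825]
tool_rot: [-109.5, 89.9, -150.6]
wrist_force: [-0.4, 0.3, -0.1]
gripper_width: 0.0852
```

Request:
servo_tool --pt "0 0 0 0 -1" --pt "0.02 0 0 0 -1" --pt "0.04 0 0 0 -1" --pt "0.055 0 0 0 -1" --pt "0.055 0 0 0 -1"

```text
clock: 42.8
ee_pos: [0.6151, 0.3231, 0.0288]
tool_rot: [-111.5, 89.9, -152.6]
wrist_force: [-1.0, -0.3, 0.2]
gripper_width: 0.0854
```

```bash
python3 -c "
from h import *
plan([.616,.323,.0145],48.9)"
```

```text
at [0.6151 0.3231 0.0288] th 48.89 j6 68.8 -> shift [0.0143 0.0005 0.0007] turn -0.0002 len 0.014
```

Request:
servo_tool --pt "0.005 0.0005 0.0005 0 -1" --pt "0.01 0.0005 0.0005 0 -1" --pt "0.0125 0.0005 0.0005 0 -1" --pt "0.0125 0.0005 0.0005 0 -0.8" --pt "0.0125 0.0005 0.0005 0 -0.5"

```text
clock: 43.3
ee_pos: [0.6168, 0.3238, 0.0175]
tool_rot: [67.0, 90.0, 25.9]
wrist_force: [-0.6, -0.7, -0.4]
gripper_width: 0.0646
```

Request:
servo_tool --pt "0 0 0 0 -0.2" --pt "0 0 0 0 0" --pt "0 0 0 0 0.2" --pt "0 0 0 0 0.3" --pt "0 0 0 0 0.4" --newtons 40

```text
clock: 43.8
ee_pos: [0.617, 0.3242, 0.0177]
tool_rot: [83.2, 89.9, 42.1]
wrist_force: [0.9, 1.0, 2.8]
gripper_width: 0.0266
```

Request:
servo_tool --pt "0 0 0 0 0.6" --pt "0 0 0 0 0.8" --pt "0 0 0 0 1" --pt "0 0 0 0 1" --pt "0 0 0 0 1"

```text
clock: 44.3
ee_pos: [0.6171, 0.3241, 0.0177]
tool_rot: [81.4, 89.9, 40.3]
wrist_force: [-0.2, 1.8, 4.6]
gripper_width: 0.027
```

```bash
python3 -c "
from h import *
plan([.616,.323,.0145],48.9)
grab('wrist','c1')"
```

```text
at [0.6171 0.3241 0.0177] th 48.9 j6 68.8 -> shift [ 0.0032 -0.0016 -0.0001] turn 0.0 len 0.004
```

View pics/c1.png

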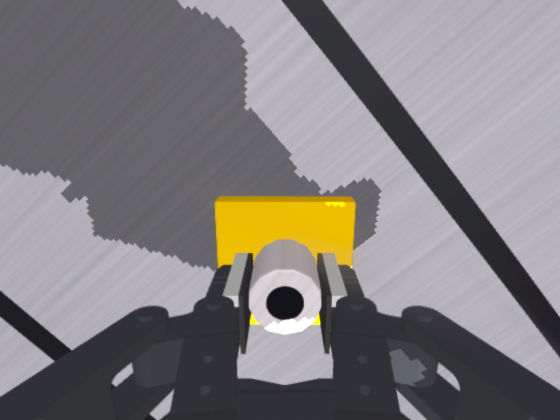

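```bash
python3 - <<'E'
from h import *
c=Cam('c1'); h=cv2.cvtColor(c.im,cv2.COLOR_RGB2HSV); print(c.im[192:210,240].tolist())
m=cv2.inRange(h,(18,120,80),(34,255,255)); print([ (y,np.nonzero(m[y])[0].min(),np.nonzero(m[y])[0].max()) for y in (196,198,200,203,206,212,220,240,260)]); print(np.nonzero(m[:,255])[0].max(),np.nonzero(m[:,315])[0].max())
for y,xt in((202.5,.0077),(197,.0177),(325.5,.0077)): print(y,intool(c,[[285.5,y]],xt))
print(intool(c,[[217,203],[354,203]],.0077))
E
```

```text
[[108, 104, 107], [108, 105, 107], [108, 105, 107], [118, 110, 104], [161, 130, 54], [182, 140, 16], [184, 143, 8], [186, 144, 8], [189, 146, 12], [204, 157, 4], [230, 181, 0], [233, 186, 0], [234, 187, 0], [234, 187, 0], [234, 187, 0], [234, 187, 0], [234, 188, 0], [235, 188, 0]]
[(196, np.int64(219), np.int64(349)), (198, np.int64(217), np.int64(352)), (200, np.int64(216), np.int64(353)), (203, np.int64(214), np.int64(355)), (206, np.int64(215), np.int64(355)), (212, np.int64(215), np.int64(354)), (220, np.int64(215), np.int64(354)), (240, np.int64(216), np.int64(353)), (260, np.int64(217), np.int64(351))]
323 324
202.5 [[ 0.0077      0.00102275 -0.02959157]]
197 [[ 0.0177      0.00104589 -0.02925752]]
325.5 [[0.0077     0.00113923 0.03051571]]
[[ 0.0077     -0.02792808 -0.02933472]
 [ 0.0077      0.02997659 -0.02941003]]
```

Request:
servo_tool --pt "-0.01 0 0 0 1" --pt "-0.04 0 0 0 1" --pt "-0.08 0 0 0 1" --pt "-0.12 0 0 0 1" --pt "-0.165 0 0 0 1"

```text
clock: 44.85
ee_pos: [0.6146, 0.3222, 0.1814]
tool_rot: [-104.7, 89.7, -145.9]
wrist_force: [1.4, -0.5, -5.8]
gripper_width: 0.0263
```

```bash
python3 -c "
from h import *
plan([.5275,-.0908,.18],27.7);grab('wrist','c2')"
```

```text
at [0.6146 0.3222 0.1814] th 48.88 j6 68.8 -> shift [ 0.0032 -0.3684  0.206 ] turn 0.3697 len 0.422
```

View pics/c2.png

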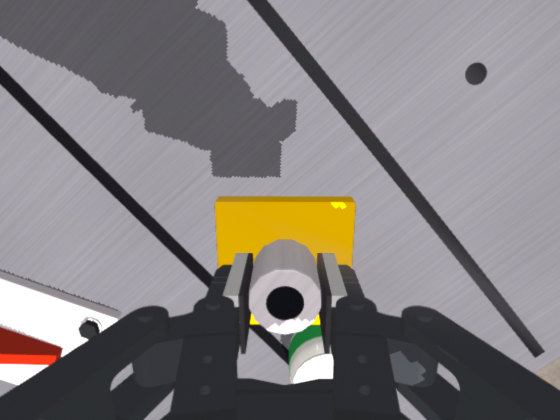

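Cap is held unchanged (far edge at row 197–203, as before the lift).

Request:
servo_tool --pt "0 -0.035 0.02 0.05 1" --pt "0 -0.07 0.039 0.1 1" --pt "0 -0.105 0.059 0.15 1" --pt "0 -0.14 0.078 0.2 1" --pt "0 -0.175 0.098 0.25 1"

```text
clock: 45.4
ee_pos: [0.5733, 0.1254, 0.1809]
tool_rot: [-101.1, 89.8, -156.6]
wrist_force: [0.5, -0.2, -3.9]
gripper_width: 0.0267
```

```bash
python3 -c "
from h import *
plan([.5275,-.0908,.18],27.7)"
```

```text
at [0.5733 0.1254 0.1809] th 34.46 j6 67.9 -> shift [ 0.0014 -0.16    0.1523] turn 0.118 len 0.221
```

Request:
servo_tool --pt "0 -0.035 0.033 0.04 1" --pt "0 -0.07 0.066 0.08 1" --pt "0 -0.105 0.1 0.118 1" --pt "0 -0.14 0.133 0.118 1" --pt "0 -0.16 0.1523 0.118 1"

```text
clock: 45.9
ee_pos: [0.5272, -0.0919, 0.1811]
tool_rot: [-100.2, 89.8, -162.5]
wrist_force: [0.5, 0.1, -4.1]
gripper_width: 0.0264
```

Request:
servo_tool --pt "0 0 0 0 1" --pt "0 0 0 0 1" --pt "0 0 0 0 1" --pt "0 0 0 0 1" --pt "0 0 0 0 1"

```text
clock: 46.4
ee_pos: [0.5302, -0.0878, 0.182]
tool_rot: [-134.1, 90.0, 163.8]
wrist_force: [0.1, 1.0, -5.3]
gripper_width: 0.0266
```

```bash
python3 -c "
from h import *
plan([.5275,-.0908,.18],27.7);grab('wrist','c3')
plan([.5275,-.0908,.18],27.7)
im=cv2.imread('pics/c3.png');cv2.imwrite('pics/c3z.png',cv2.resize(im[80:200,220:340],None,fx=5,fy=5,interpolation=2))"
```

```text
at [ 0.5302 -0.0878  0.182 ] th 27.91 j6 52.7 -> shift [ 0.002  -0.0038  0.0014] turn 0.0036 len 0.005
at [ 0.5302 -0.0879  0.1821] th 27.9 j6 52.7 -> shift [ 0.0021 -0.0038  0.0013] turn 0.0035 len 0.005
```

View pics/c3.png

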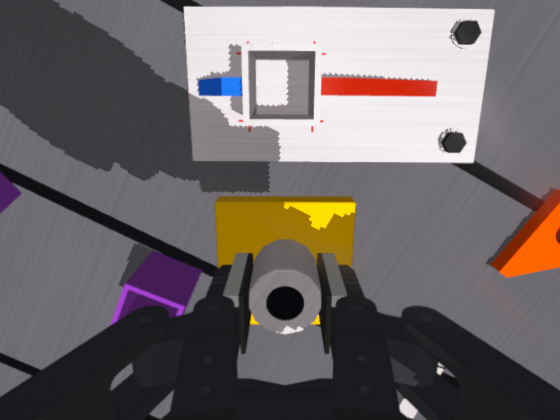

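View pics/c3z.png

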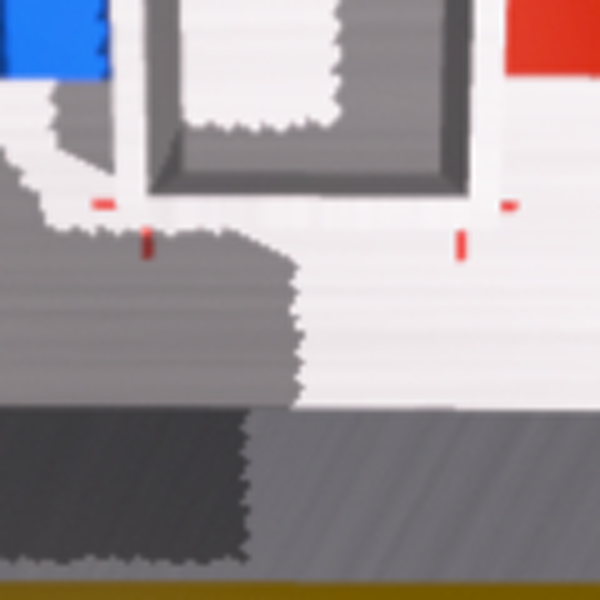

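```bash
python3 - <<'E'
from h import *
c=Cam('c3'); g=cv2.GaussianBlur(cv2.cvtColor(c.im,cv2.COLOR_RGB2GRAY).astype(np.float32),(3,3),0)
def sub(d,i): return i+1*((d[i+1]-d[i-1])/(2*(2*d[i]-d[i-1]-d[i+1])+1e-9)) +.5
L=[];R=[];T=[];B=[]
for y in range(62,110,4):
    d=-np.diff(g[y,243:257]); L.append([243+sub(d,np.argmax(d[1:-1])+1),y]); d=np.diff(g[y,308:322]); R.append([308+sub(d,np.argmax(d[1:-1])+1),y])
for x in range(258,308,4):
    d=-np.diff(g[44:58,x]); T.append([x,44+sub(d,np.argmax(d[1:-1])+1)]); d=np.diff(g[112:126,x]); B.append([x,112+sub(d,np.argmax(d[1:-1])+1)])
xt=.182-.077
ls=[linefit(intool(c,q,xt)[:,1:]) for q in (L,R,T,B)]
print([np.degrees(np.arctan2(-l[0],l[1])).round(2) for l in ls])
Q=np.array([inter(ls[0],ls[2]),inter(ls[1],ls[2]),inter(ls[1],ls[3]),inter(ls[0],ls[3])]);print(Q.round(4),Q.mean(0),[np.linalg.norm(Q[i]-Q[i-1]).round(4) for i in range(4)])
print(np.median(L,0),np.median(R,0),np.median(T,0),np.median(B,0))
E
```

```text
[np.float32(-89.77), np.float32(-89.72), np.float32(0.16), np.float32(0.34)]
[[-0.0224 -0.1   ]
 [ 0.0194 -0.0999]
 [ 0.0192 -0.0581]
 [-0.0226 -0.0584]] [-0.00158877 -0.0791093 ] [np.float32(0.0416), np.float32(0.0418), np.float32(0.0418), np.float32(0.0418)]
[248.4323499  84.       ] [314.16870432  84.        ] [282.          50.35502958] [282.         118.60058737]
```

Request:
servo_tool --pt "0.01 -0.001 -0.025 0.004 1" --pt "0.02 -0.002 -0.05 0.004 1" --pt "0.035 -0.0026 -0.07 0.004 1" --pt "0.05 -0.0026 -0.0795 0.004 1" --pt "0.06 -0.0026 -0.0795 0.004 1"

```text
clock: 46.95
ee_pos: [0.4896, -0.0182, 0.1213]
tool_rot: [-131.7, 89.9, 166.0]
wrist_force: [-0.6, -0.5, -5.0]
gripper_width: 0.0269
```

Request:
servo_tool --pt "0 0 0 0 1" --pt "0 0 0 0 1" --pt "0 0 0 0 1" --pt "0 0 0 0 1" --pt "0 0 0 0 1"

```text
clock: 47.45
ee_pos: [0.4913, -0.02, 0.1227]
tool_rot: [56.6, 89.9, -5.9]
wrist_force: [-0.5, 0.7, -4.5]
gripper_width: 0.027
```

```bash
python3 -c "
from h import *
plan([.4907,-.0188,.105],27.65);grab('wrist','c4')
grab('scene','c4s');plan([.4907,-.0188,.105],27.65)
im=cv2.imread('pics/c4s.png');cv2.imwrite('pics/c4sz.png',cv2.resize(im[130:230,215:315],None,fx=6,fy=6,interpolation=2))"
```

```text
at [ 0.4913 -0.02    0.1227] th 27.55 j6 60.1 -> shift [ 0.0177  0.     -0.0013] turn -0.0017 len 0.018
at [ 0.491  -0.0199  0.1225] th 27.56 j6 60.1 -> shift [ 0.0175  0.0002 -0.0011] turn -0.0015 len 0.018
```

View pics/c4sz.png

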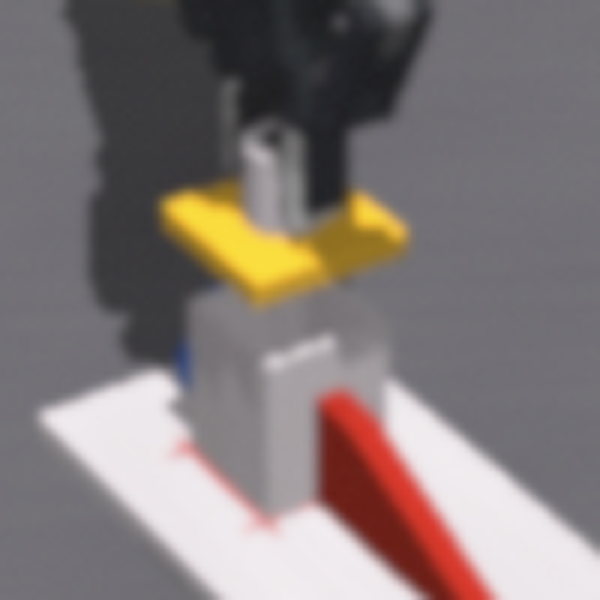

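View pics/c4.png

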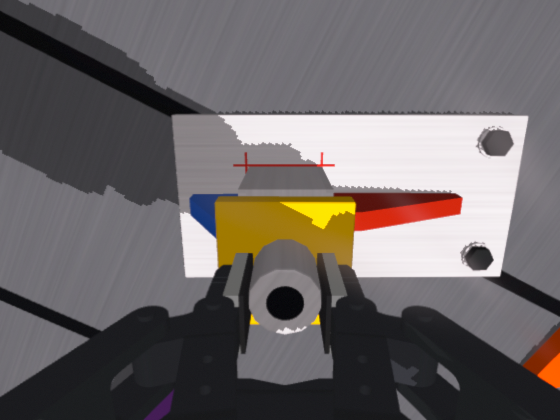

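Request:
servo_tool --pt "0.005 0 -0.0011 -0.0015 1" --pt "0.01 0 -0.0011 -0.0015 1" --pt "0.016 0 -0.0011 -0.0015 1" --pt "0.021 0 -0.0011 -0.0015 1" --pt "0.021 0 -0.0011 -0.0015 1"

```text
clock: 48.05
ee_pos: [0.4893, -0.0186, 0.1001]
tool_rot: [-119.9, 89.9, 177.8]
wrist_force: [-1.1, 0.2, -4.0]
gripper_width: 0.0266
```

Request:
servo_tool --pt "0 0 0 0 1" --pt "0 0 0 0 1" --pt "0 0 0 0 1" --pt "0 0 0 0 1" --pt "0 0 0 0 1"

```text
clock: 48.55
ee_pos: [0.4903, -0.0187, 0.1014]
tool_rot: [58.2, 90.0, -4.2]
wrist_force: [0.6, 0.1, -4.8]
gripper_width: 0.0267
```

```bash
python3 -c "
from h import *
plan([.4907,-.0188,.0947],27.65);grab('wrist','c5')
grab('scene','c5s');plan([.4907,-.0188,.0947],27.65)
im=cv2.imread('pics/c5s.png');a=cv2.resize(im[130:230,225:305],None,fx=5,fy=5,interpolation=2)
im=cv2.imread('pics/c5.png');b=cv2.resize(im[120:320,205:365],None,fx=2.5,fy=2.5,interpolation=2)
cv2.imwrite('pics/c5sz.png',cv2.hconcat([a,b]))"
```

```text
at [ 0.4903 -0.0187  0.1014] th 27.67 j6 60.1 -> shift [0.0067 0.0003 0.0003] turn 0.0003 len 0.007
at [ 0.4903 -0.0187  0.1013] th 27.67 j6 60.2 -> shift [0.0066 0.0003 0.0003] turn 0.0003 len 0.007
```

View pics/c5sz.png

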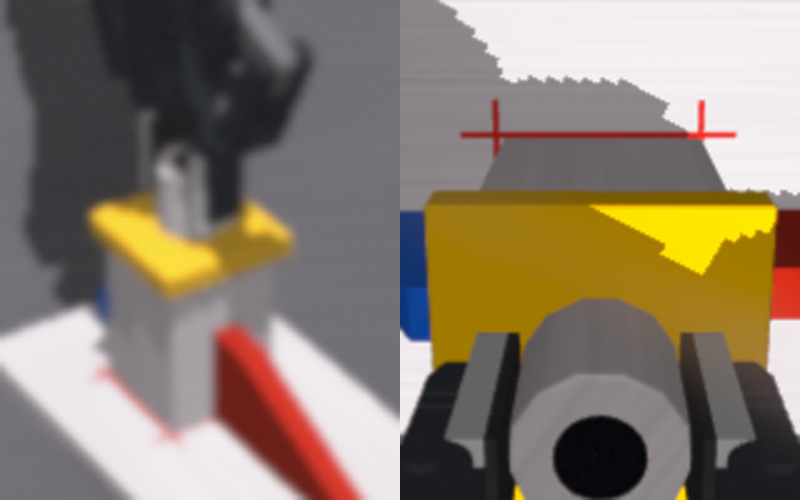

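Request:
servo_tool --pt "0.002 0.0004 0.0002 0 1" --pt "0.004 0.0004 0.0002 0 1" --pt "0.0058 0.0004 0.0002 0 1" --pt "0.0058 0.0004 0.0002 0 1" --pt "0.0058 0.0004 0.0002 0 1"

```text
clock: 49.15
ee_pos: [0.4905, -0.0186, 0.0953]
tool_rot: [-122.8, 90.0, 174.9]
wrist_force: [0.6, -0.2, -3.8]
gripper_width: 0.0263
```

Request:
servo_tool --pt "0.0003 0 0 0 1" --pt "0.0006 0 0 0 1" --pt "0.0008 0 0 0 1" --pt "0.0008 0 0 0 1" --pt "0.0008 0 0 0 1"

```text
clock: 49.65
ee_pos: [0.4907, -0.0187, 0.0947]
tool_rot: [54.4, 90.0, -7.9]
wrist_force: [0.2, 0.6, -3.6]
gripper_width: 0.0266
```

```bash
python3 -c "
from h import *
plan([.4907,-.0188,.0947],27.65);print(bot.observe()['wrist_force'])"
```

```text
at [ 0.4907 -0.0187  0.0947] th 27.67 j6 60.2 -> shift [-0.     -0.0001  0.0001] turn 0.0003 len 0.0
[ 0.20184747  0.55922856 -3.60079974]
```

Still carrying the weight; lower a little more.

Request:
servo_tool --pt "0.0003 0 0 0 1" --pt "0.0006 0 0 0 1" --pt "0.0008 0 0 0 1" --pt "0.0008 0 0 0 1" --pt "0.0008 0 0 0 1"

```text
clock: 50.15
ee_pos: [0.4908, -0.0187, 0.0946]
tool_rot: [51.8, 90.0, -10.5]
wrist_force: [-3.7, -0.0, 6.2]
gripper_width: 0.0267
```

Request:
servo_tool --pt "-0.0005 0 0 0 1" --pt "-0.0005 0 0 0 1" --pt "-0.0005 0 0 0 0.4" --pt "-0.0005 0 0 0 0.2" --pt "-0.0005 0 0 0 0"

```text
clock: 50.65
ee_pos: [0.4912, -0.0187, 0.0944]
tool_rot: [62.4, 89.9, 0.1]
wrist_force: [0.1, 0.2, -0.3]
gripper_width: 0.043
```

Request:
servo_tool --pt "0 0 0 0 -0.2" --pt "0 0 0 0 -0.2" --pt "-0.01 0 0 0 -0.2" --pt "-0.04 0 0 0 -0.2" --pt "-0.08 0 0 0 -0.5"

```text
clock: 51.15
ee_pos: [0.4891, -0.0186, 0.1743]
tool_rot: [-119.6, 89.8, 178.1]
wrist_force: [1.2, -0.1, 0.3]
gripper_width: 0.0636
```

Request:
servo_tool --pt "-0.02 0 0.02 0 -1" --pt "-0.05 0 0.05 0 -1" --pt "-0.06 0 0.06 0 -1" --pt "-0.06 0 0.06 0 -1" --pt "-0.06 0 0.06 0 -1"

```text
clock: 51.65
ee_pos: [0.5182, -0.0716, 0.2342]
tool_rot: [-168.1, 90.0, 129.6]
wrist_force: [-0.2, 0.7, -0.3]
gripper_width: 0.0855
```

```bash
python3 st.py v; python3 - <<'E'
from h import *
im=cv2.imread('pics/vs.png');cv2.imwrite('pics/vsz.png',cv2.resize(im[135:265,215:345],None,fx=4.5,fy=4.5,interpolation=2))
E
```

```text
p [ 0.5175 -0.0711  0.2333] platex 0.002 ftool [ 0.22  0.2  -0.09] [0.56 0.16 0.64]
```

View pics/vw.png

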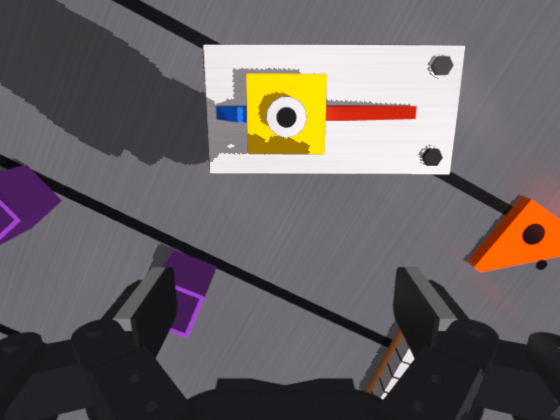

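View pics/vsz.png

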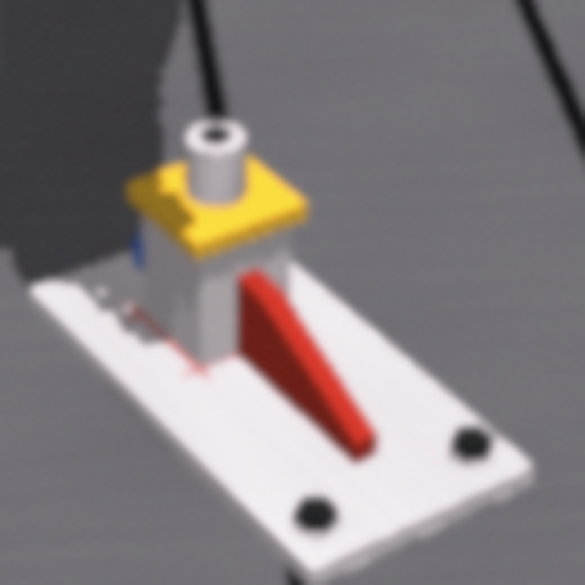

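```bash
python3 - <<'E'
from h import *
c=Cam('vw'); b,m=blobs(c,(20,120,80),(33,255,255)); r=cv2.minAreaRect(np.vstack(b[:3])); P=cv2.boxPoints(r); Q=c.at(P,.087)[:,:2]
print(r,Q.mean(0),[np.degrees(np.arctan2(*(Q[i]-Q[i-1])[::-1])).round(2) for i in range(4)],[np.linalg.norm(Q[i]-Q[i-1]).round(4) for i in range(4)])
c3=Cam('c3'); q=c3.at([[248.4,50.4],[314.2,50.4],[314.2,118.6],[248.4,118.6]],.077)[:,:2]; print('post',q.mean(0))
g=(Q.mean(0)-q.mean(0)); a=np.radians(27.7); print('offset plate xy',g@[np.cos(a),np.sin(a)],g@[-np.sin(a),np.cos(a)])
im=cv2.absdiff(cv2.imread('pics/vt.png'),cv2.imread('pics/top0.png')); print('top diff')
E
```

```text
((286.0, 113.0), (80.0, 80.0), 90.0) [ 0.48979497 -0.01936142] [np.float64(116.17), np.float64(27.77), np.float64(-60.51), np.float64(-152.21)] [np.float64(0.0592), np.float64(0.059), np.float64(0.0592), np.float64(0.0624)]
post [ 0.49045296 -0.02000238]
offset plate xy -0.00028462609005235865 0.0008733676667383157
top diff
```

View pics/vs.png

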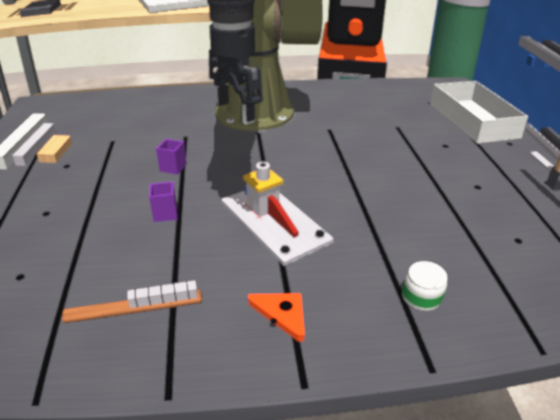

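```bash
python3 - <<'E'
from h import *
a=np.radians(27.7);X=np.array([np.cos(a),np.sin(a)]);Y=np.array([-X[1],X[0]])
for f in('vw','c3'):
    c=Cam(f); h=cv2.cvtColor(c.im,cv2.COLOR_RGB2HSV)
    red=cv2.inRange(h,(0,150,60),(6,255,255)); red[:,460:]=0; red[170:]=0; bl=cv2.inRange(h,(105,120,50),(125,255,255)); bl[170:]=0
    def ext(m,fn):
        ys,xs=np.nonzero(m); u=fn(xs); return u,ys[abs(xs-u)<3].mean()
    ur,vr=ext(red,np.max); ub,vb=ext(bl,np.min); R=c.at([[ur+1,vr]],.024)[0,:2]; B=c.at([[ub,vb]],.024)[0,:2]
    print(f,(ur,vr),(ub,vb),'toe-toe',(R-B)@X,(R-B)@Y)
im=cv2.imread('pics/vw.png');cv2.imwrite('pics/vwz.png',cv2.resize(im[60:170,205:425],None,fx=3.6,fy=3.6,interpolation=2))
E
```

```text
vw (np.int64(415), np.float64(112.0)) (np.int64(216), np.float64(111.67857142857143)) toe-toe 0.1848477690076599 0.00017568857548312666
c3 (np.int64(436), np.float64(87.56666666666666)) (np.int64(199), np.float64(86.8409090909091)) toe-toe 0.1849069993491041 0.0006546252939688968
```

View pics/vwz.png

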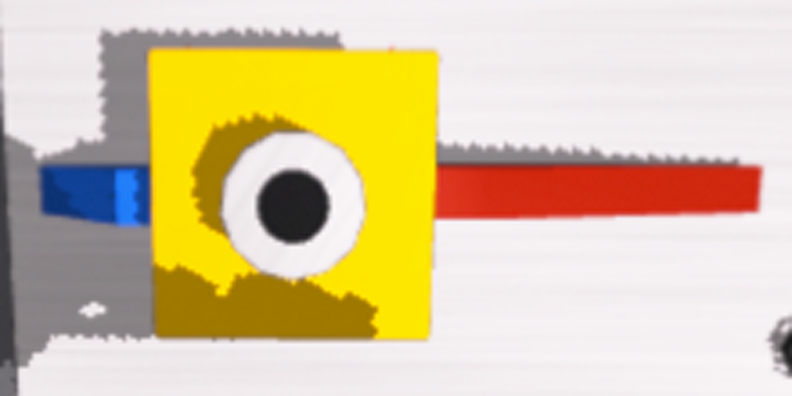

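Toe to toe measures 184.8 mm; 185 mm means both gussets are butted. Everything is in line, so I'm handing in.

```bash
python3 -c "
from rig import bot
print(bot.sign_off(), bot.observe()['clock'])"
```

```text
the job is handed in; nothing more can be done
the job is handed in; nothing more can be done
```

The machine foot is fitted up in the order asked and handed in at about 52 s, with the arm clear of everything. The sign-off reports no verdict.

**What I did:** I stood the post on its outline, pushed the red gusset against it on the bolt side and then the blue one on the short side until the wrist felt contact. Last, I laid the cap on by its boss.

**Last checks:**

| Check | Result |
|---|---|
| Post on its outline | Within about 1 mm, last measured just before the cap went on. Butting the gussets pushed it about 1 mm each way. |
| Gussets butted | 184.8 mm toe to toe after the cap was on; 185 mm means no gap on either side |
| Gussets in line with the plate's length | Within about 0.5 mm |
| Cap on post | Within about 1 mm of centred; its clearest edges read 27.8° against the plate's 27.7° |
| Tin, brush, magnet and purple tubes | No visible movement in the last scene picture; not measured |

**Doubts:**
- **Camera offset:** the wrist camera reads about 1 mm to one side along the jaws. I allowed for this by comparing held part and target in the same view.
- **Cap edges:** the other two edges read 1–2° off, because the colour mask also caught some of the plate's side.
- **Hidden joints:** once the cap was on, its overhang hid the upper part of both joints from above. The toe-to-toe length is the only final check that measures both.

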